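Offer a fallen battery up over its test pocket

TASK

The square battery has fallen over: stand it upright on the bench, terminals up, and let go, so that you can take it again from above. Lift it higher than anything standing between, carry it over the clutter without disturbing any of it, and hold it upright over the battery holder's pocket, turned to fit (either way round), about 15 mm above the rim and never touching the holder; finish there, still holding it motionless in the air for a fit check; do not put it in.

Things in the scene. Friction and masses are not known exactly. Their poses are not given: they have to be found in the camera images.
- battery: dark blue-grey rectangular battery, 18 (x) x 26 (y) x 48 mm (z, terminals included), 46 g; origin at the centre of its bottom end, z towards the end with the two snap terminals. Starts lying on a narrow (18 x 48 mm) side, 26 mm high, at the front left of the bench, terminals roughly to the left (+y). The bench is clear for at least 50 mm to its right and 100 mm to its left.
- oscilloscope: bench oscilloscope, 200 mm tall, fixed behind the battery's place: from x = 0.46 m on, y = 0.14 to 0.46 m; but for the battery, the bench in front of it (x = 0.33 to 0.44 m) is clear from y = 0.20 to 0.46 m; origin under its centre
- holder: battery holder, fixed between oscilloscope and signal generator: aluminium plate 64 (x) x 92 (y) x 8 mm, black pocket with flared orange rim, two binding posts 27 mm high on its +y side; origin on the bench under the pocket's centre, z up. Pocket 24 (x) x 32 mm (y), 36 x 44 mm at the rim, 42 mm above the bench. Battery x goes along holder x, either way round.
- holder_mouth (a point): centre of the pocket's mouth, level with the top of the orange rim, 42 mm above the bench; axes as the holder
- mug: white mug with a dark band, 76 mm wide, 106 mm with its handle, 92 mm high; stands in the way in front of the holder (it and the dropper bottle swap places between starts); origin on the bench, mid-length of mug and handle, handle to its +y
- dropper_bottle: small white bottle with red pointed cap, 35 mm diameter, 95 mm high; stands in the way in front of the holder; origin under its centre
- transformer: small transformer, dark core with yellow winding, 82 x 66 x 41 mm high; stands between battery and holder; origin under its centre
- flux_tin: round yellow tin, 52 mm diameter, 22 mm high, behind the holder; origin under its centre
- side_cutters: red-handled cutters lying flat, 51 x 137 x 11 mm, on the right; origin under its centre
- parts_tray: small grey parts drawer, 112 x 62 x 30 mm, on the right in front of the signal generator; origin under its centre

How it is judged:
By the outcome, as a careful person would: the job done as asked, in the order asked, and still so for the second after the job is handed in, while the arm keeps its last pose, push and grip.
It also fails if it takes over 67 s, if anything falls off the work surface, if the arm or the gripper's body presses on something with over 40 N, if the wrist force passes 120 N, or if a joint passes its speed limit or range.

ROBOT

A 7-joint arm with a two-finger parallel gripper is mounted at the origin on a cart in front of the work surface, level with it; the furniture and walls round the work are solid. World frame = base frame: x ahead of the robot, y to its left, z up, the work surface at z = 0. Lengths are in m, angles in rad, forces in N, time in s.
With the tool pointing down it reaches from about 0.425 to 0.925 m from the base axis. Payload 6.8 kg.
Tool frame: the origin (TCP) lies on the front face of the gripper's body, between the roots of the fingers; the fingertips stand 73 mm ahead of it and the grasp point (between the pads) lies 54 mm ahead of it; z points along the fingers, y is the direction in which the jaws open and shut (so a half turn about z gives the same grasp; the last joint's range is limited). The gripper opens to 85 mm and grips with 20 to 120 N. Pads are 22 mm wide; open, the fingers measure 114 mm over their backs; the gripper's body (76 mm by 85 mm) begins 54 mm behind the grasp point. The pads swing forward as they close: fully open they stand 13 mm farther back than shut.
Start: joints at [-1.25, 0.477, 0.022, 1.555, -0.011, 1.109, -0.083], TCP at [0.281, 0.614, 0.304] pointing down, gripper open.
Joint ranges: [-2.96, 2.96], [-0.34, 2.1], [-1.41, 1.46], [0.24, 2.44], [-1.37, 4.51], [0.17, 1.92], [-2.96, 2.96]. Speed limits (rad/s): [2.39, 2.39, 3.14, 3.14, 3.14, 3.14, 3.14].

INTERFACE

Orientations are given as a unit quaternion [w, x, y, z].
In Python, from station import get_obs, read_camera, hand_in, spot_in, cut_out, spot_point gives the robot as it stands. The module is installed in compiled form; this text tells all that it offers.
- The arm moves only by the tool move_arm, never from a script. Its arguments are lists of equal length, an entry for each row: "gripper": the opening, from 0 (shut) to 1 (fully open); "xyz": the shift along the tool's x, y, z in cm, a list of three; "twist": the turn about the tool's z in rad. A call has 1 to 5 rows; each row is the pose to reach, as a shift and turn from the pose commanded when the call began, along the tool's axes at that moment; what a row does not reach only later rows make up. A row lasts 1/12 s, in which the tool goes at most 41.7 mm and 7.16 degrees, less where a joint would pass 70% of its speed; a pose out of reach is approached as far as the arm can. A call with a gripper value outside its range is refused whole. The fingers move at their own pace and stop on an object; "squeeze" is the grip in N (left out, the last holds). Time passes only in rows, so rows that repeat a pose let the fingers close. It gives the time, the measured TCP pose, the force and the opening at its end, in the units of the state.
- get_obs(): the state, without advancing time (a new reading comes with each control period).
- read_camera(name): name is "side" or "top"; returns a dict with "pixels" (400x640x3 uint8, red, green, blue), "fx", "fy", "cx", "cy" (pixels), "k1" (the pictures are not rectified: a ray, as slopes to the right and down, at radius r is drawn at 1 + k1 r^2 times it, then the intrinsics apply), "R" (3x3) and "t" (3): a world point X has camera coordinates R X + t. Camera axes: x right, y down, z forward; pixel columns grow to the right and rows downward; lengths in m; the calibration is good to about 2 mm. A picture is of the moment at which its call begins. There is no depth.
- hand_in(): hands the job in, once; it reports no verdict.
Trained networks look in the newest picture that a camera, given by its name, has taken for a name from the list of things; names that differ only in an ending like _2 or _b are one class to them, and where a whole thing is asked for, a point or a joint stands for the part that bears it (a point fixed in the world has none). Each returns a list of dicts, best first, with "p" (0 to 1); they miss things now and then, are a little off and sometimes report something else, mostly with a low value. They report only what shows in the picture. A call takes as long as a camera call.
- spot_in(query, camera): "centre" ([x, y, z] in m, in world coordinates, good to about 4 mm: the middle of the surface that is visible of it).
- cut_out(query, camera): "pixels" (400x640 bool, what is visible of it).
- spot_point(query, camera): "centre" ([x, y, z] in m, in world coordinates, good to about 4 mm: a listed point, or the origin of a listed thing).
The state is a dict: "t": time; "q": joint angles; "joint_vel": joint speeds; "joint_torque": joint torques, N m; "eef_pos": TCP position; "tool_rot": TCP orientation; "contact_force": force on the tool from outside, world axes, zero at the start; "torque": the same for the moment, N m; "gripper_width": opening from 0.0 (shut) to 1.0 (fully open).
Only numpy, scipy, OpenCV 4.12 (cv2) and the standard library are available. Lean on these libraries where they do the work, as an engineer would, in place of code of your own. Each camera call takes 0.05 s, during which the arm holds its last target.

## Working session

There is one attempt and no reset: what is moved stays moved. The work goes in short steps, Python scripts to look and compute and a tool call to move; the robot and the scene stay as the last step left them, time stands still between calls to the robot, and variables do not carry over. Pictures are saved under pics/ and viewed, and the job is handed in when it is done.

Besides the shell and the picture viewer there is one more tool, called after "Emit:" by a JSON object that holds its "name" and its "arguments", one argument or row to a line. move_arm: Moves the arm, as the interface text tells. Its arguments: {"type":"object","properties":{"gripper":{"type":"array","items":{"type":"number"}},"xyz":{"type":"array","items":{"type":"array","items":{"type":"number"}}},"twist":{"type":"array","items":{"type":"number"}},"squeeze":{"type":"number"}},"required":["gripper","xyz","twist"]}

```bash
mkdir -p pics; python3 - <<'E'
from station import *
import cv2
o=get_obs();print({k:(v if not hasattr(v,'tolist') else v) for k,v in o.items()})
for c in("side","top"):
    r=read_camera(c);cv2.imwrite(f"pics/{c}0.png",r["pixels"][:,:,::-1]);print(c,r["fx"],r["cx"],r["cy"],r["k1"],r["R"],r["t"])
    for n in["battery","holder","holder_mouth","mug","dropper_bottle","transformer","oscilloscope"]:
        try:
            print(n,[(s["centre"],round(s["p"],2)) for s in spot_in(n,c)[:2]],'PT',[(s["centre"],round(s["p"],2)) for s in spot_point(n,c)[:2]])
        except Exception as e: print(n,e)
print(get_obs()["t"])
E
```

```text
{'t': 0.0, 'q': array([-1.25008198,  0.47776064,  0.02234952,  1.55646834, -0.01147977,
        1.10933754, -0.08309423]), 'joint_vel': array([-2.36868590e-04,  6.09618390e-05,  2.28924019e-04, -2.96052328e-04,
        1.21163542e-03, -2.09032446e-03,  1.18651261e-03]), 'joint_torque': array([-1.14329964e-04, -5.96451437e+01,  1.60828527e+00, -2.81200397e+01,
        1.25335524e-02,  9.45376523e-03,  1.71350422e-05]), 'eef_pos': array([0.28047705, 0.61344349, 0.30294515]), 'tool_rot': array([-1.17877778e-04,  2.12754670e-01,  9.77105214e-01, -9.15203301e-04]), 'contact_force': array([-0.61618128, -0.25542578, -0.06098286]), 'torque': array([-0.03120561,  0.01070025,  0.03806464]), 'gripper_width': 1.0031002591851406}
side 433.4676461827586 322.8522717070772 198.7481525444051 0.0031731840717102314 [[-0.85584409 -0.51723098 -0.00173268]
 [-0.32699746  0.54366074 -0.7729849 ]
 [ 0.40075373 -0.66098798 -0.63442205]] [0.44466892 0.24308056 1.06910252]
battery [([0.3584, 0.3587, 0.0294], 0.72)] PT [([0.3621, 0.3311, 0.0159], 0.54), ([0.3597, -0.2175, -0.0016], 0.5)]
holder [([0.556, 0.0097
[... 685 characters left out ...]
.01950965 -0.06296807]
 [ 0.06309928 -0.00618356 -0.9979881 ]] [-0.04739627  0.51117987  1.12682092]
battery [([0.3646, 0.3451, 0.0315], 0.48), ([0.4175, 0.1187, 0.0418], 0.19)] PT [([0.3637, 0.3265, 0.0158], 0.59)]
holder [([0.5787, -0.0028, 0.0057], 0.84)] PT [([0.5848, -0.0123, 0.0021], 0.55)]
holder_mouth [([0.5752, 0.0004, 0.0082], 0.94), ([0.3632, -0.2205, 0.0002], 0.58)] PT [([0.5818, -0.0105, 0.0419], 0.66)]
mug [] PT [([0.3845, -0.3902, -0.0027], 0.73), ([0.4133, 0.0104, -0.0024], 0.63)]
dropper_bottle [([0.4012, -0.1034, 0.057], 0.56)] PT [([0.401, -0.1048, -0.001], 0.68)]
transformer [([0.4175, 0.1194, 0.0437], 0.81)] PT [([0.3967, 0.1193, 0.0039], 0.72)]
oscilloscope [] PT []
1.5
```

View pics/side0.png

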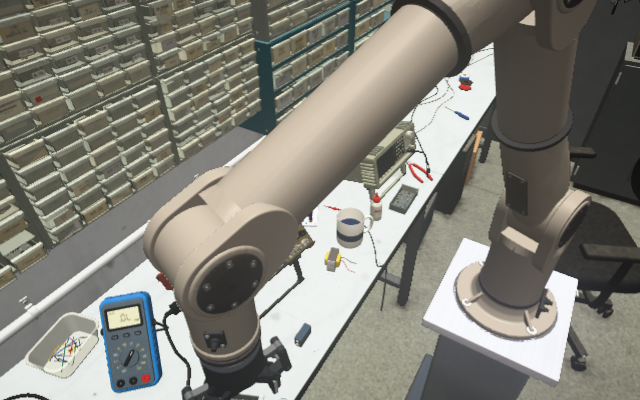

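View pics/top0.png

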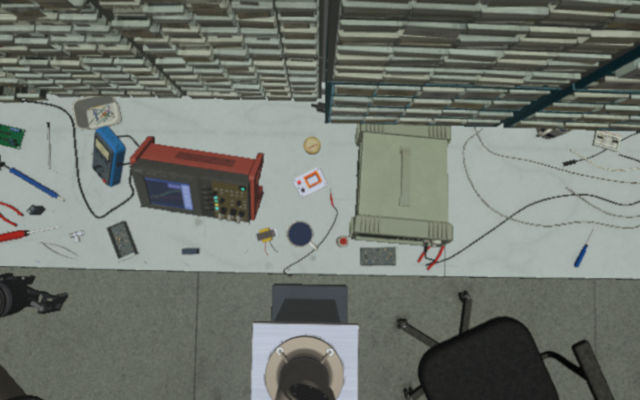

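Top view: the battery is at (191,251), the transformer at (265,236), the mug at (300,234), the bottle at (343,241) and the rotated holder at (312,181). In the side view the battery is at (302,334). Next I'll zoom in and fit models.

```bash
cat > h.py <<'E'
import numpy as np,cv2
from station import *
def K(r): return np.array([[r["fx"],0,r["cx"]],[0,r["fy"],r["cy"]],[0,0,1.]])
def proj(r,X):
    X=np.atleast_2d(np.asarray(X,float)); rv=cv2.Rodrigues(np.asarray(r["R"]))[0]
    return cv2.projectPoints(X,rv,np.asarray(r["t"],float),K(r),np.array([r["k1"],0,0,0.]))[0][:,0]
def back(r,uv,z):
    n=cv2.undistortPoints(np.asarray(uv,float).reshape(-1,1,2),K(r),np.array([r["k1"],0,0,0.]))[:,0]
    d=np.c_[n,np.ones(len(n))]@r["R"]; c=-r["R"].T@r["t"]
    return c+d*((z-c[2])/d[:,2])[:,None]
def boxpts(x,y,yaw,lx,ly,z0,z1):
    c,s=np.cos(yaw),np.sin(yaw)
    return np.array([[x+c*a*lx-s*b*ly,y+s*a*lx+c*b*ly,z] for a in(-.5,.5) for b in(-.5,.5) for z in(z0,z1)])
def crop(r,u,v,w,h,k,name):
    p=r["pixels"][v:v+h,u:u+w,::-1];cv2.imwrite(name,cv2.resize(p,None,fx=k,fy=k,interpolation=cv2.INTER_CUBIC))
E
python3 - <<'E'
from h import *
import pickle
from scipy.optimize import minimize
D={}
for c in("side","top"):
    r=read_camera(c);D[c]=r
    m=cut_out("battery",c); D[c+"b"]=m
    for x in m[:2]:
        ys,xs=np.nonzero(x["pixels"]);print(c,x["p"],len(xs),xs.min(),xs.max(),ys.min(),ys.max())
    m=cut_out("holder",c); D[c+"h"]=m
    for x in m[:2]:
        ys,xs=np.nonzero(x["pixels"]);print(c,'h',x["p"],len(xs),xs.min(),xs.max(),ys.min(),ys.max())
pickle.dump(D,open("d.pkl","wb"))
crop(D["top"],150,160,220,110,3.6,"pics/t1.png")
crop(D["side"],280,180,140,180,3.3,"pics/s1.png")
E
```

```text
side 0.71 237 294 310 324 345
side 0.64 252 370 381 194 220
side h 0.62 188 302 317 207 225
top 0.41 86 182 197 248 253
top h 0.86 617 293 326 167 197
```

View pics/t1.png

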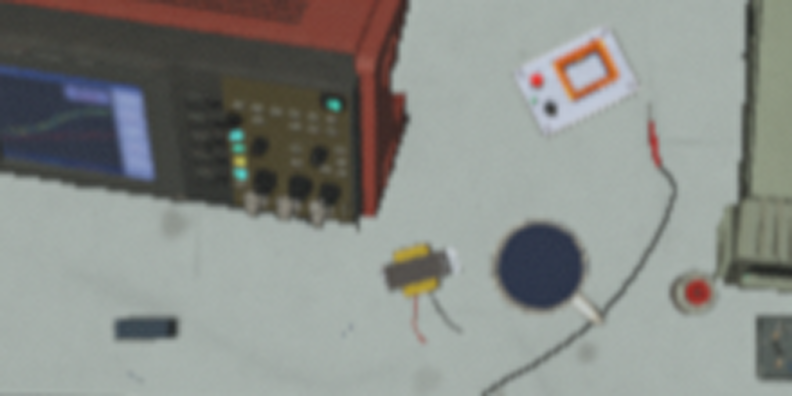

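View pics/s1.png

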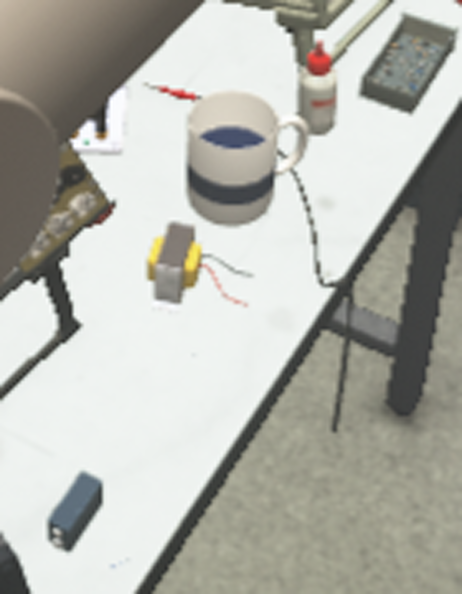

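```bash
cat > fit.py <<'E'
from h import *
from scipy.optimize import minimize
def sil(r,pts,S=4):
    uv=proj(r,pts); h=cv2.convexHull((uv.astype(np.float32)+.5)*S).astype(np.int32)
    m=np.zeros((400*S,640*S),np.uint8);cv2.fillConvexPoly(m,h,1)
    return cv2.resize(m.astype(np.float32),(640,400),interpolation=cv2.INTER_AREA)
def fit(views,dims,x0):
    def cost(p):
        c=0
        for r,m in views:
            s=sil(r,boxpts(*p,*dims));c+=np.abs(s-m).sum()/max(m.sum(),1)
        return c
    best=None
    for dy in(-.15,0,.15):
        q=minimize(cost,[x0[0],x0[1],x0[2]+dy],method="Nelder-Mead",options=dict(initial_simplex=[[x0[0]+a,x0[1]+b,x0[2]+dy+c] for a,b,c in((0,0,0),(.012,0,0),(0,.012,0),(0,0,.15))],xatol=1e-4,fatol=1e-4))
        if best is None or q.fun<best.fun:best=q
    return best.x,best.fun
E
python3 - <<'E'
from fit import *
import pickle
D=pickle.load(open("d.pkl","rb"));s,t=D["side"],D["top"]
# soft masks by colour: battery top view
ms=D["sideb"][0]["pixels"].astype(np.float32);mt=D["topb"][0]["pixels"].astype(np.float32)
def colmask(r,m,pad=4):
    ys,xs=np.nonzero(m);y0,y1,x0,x1=ys.min()-pad,ys.max()+pad+1,xs.min()-pad,xs.max()+pad+1
    g=r["pixels"].astype(float).min(2)[y0:y1,x0:x1]
    bg=np.percentile(g,90);fg=np.percentile(g,25)
    o=np.zeros(m.shape,np.float32);o[y0:y1,x0:x1]=np.clip((bg-g)/(bg-fg),0,1);o[o<.25]=0;return o
ct=colmask(t,mt);cs=colmask(s,ms)
dims=(.018,.048,0,.026)
for nm,v in(("both mask",[(s,ms),(t,mt)]),("top",[(t,mt)]),("side",[(s,ms)]),("bothcol",[(s,cs),(t,ct)]),("topcol",[(t,ct)]),("sidecol",[(s,cs)])):
    print(nm,fit(v,dims,[.363,.352,0.]))
# holder: plate silhouettes from top (8mm) incl pocket at top; orange rim
p=cv2.cvtColor(t["pixels"],cv2.COLOR_RGB2HSV);
o=((p[...,0]<20)&(p[...,1]>90)&(p[...,2]>120)).astype(np.uint8);o[:165]=0;o[200:]=0;o[:,:305]=0;o[:,335:]=0
ys,xs=np.nonzero(o);print(len(xs),xs.min(),xs.max(),ys.min(),ys.max())
c=cv2.findContours(o,cv2.RETR_EXTERNAL,cv2.CHAIN_APPROX_NONE)[0];c=max(c,key=len)
f=np.zeros_like(o);cv2.drawContours(f,[c],-1,1,-1)
print("rim",fit([(t,f.astype(np.float32))],(.036,.044,.040,.042),[.583,-.01,.4]))
pl=((p[...,1]<25)&(p[...,2]>200)).astype(np.uint8)
mh=D["toph"][0]["pixels"].astype(np.float32)
rc=cv2.minAreaRect(np.argwhere(mh)[:,::-1].astype(np.float32));b=cv2.boxPoints(rc);print(rc,back(t,b,.008))
rc=cv2.minAreaRect(c);b=cv2.boxPoints(rc);print(rc,back(t,b,.042))
E
```

```text
both mask (array([0.36393524, 0.35011958, 0.04461281]), np.float64(0.6311788558959961))
top (array([0.36439583, 0.35079398, 0.09927662]), np.float64(0.43968021869659424))
side (array([0.36352923, 0.34917416, 0.07383741]), np.float64(0.17668776214122772))
bothcol (array([0.36323163, 0.35072011, 0.05254735]), np.float64(0.35440680384635925))
topcol (array([0.36411275, 0.35085182, 0.04107649]), np.float64(0.09189815074205399))
sidecol (array([0.36159921, 0.34897344, 0.08896139]), np.float64(0.15981638431549072))
106 305 332 171 199
rim (array([ 0.58487782, -0.01175882,  0.49683088]), np.float64(0.08602528274059296))
((309.8000183105469, 182.10000610351562), (20.57182502746582, 29.96331024169922), 63.43495178222656) [[ 0.58551609  0.05107623  0.008     ]
 [ 0.62840272 -0.02989267  0.008     ]
 [ 0.57235674 -0.05905103  0.008     ]
 [ 0.52975853  0.02174637  0.008     ]]
((312.20001220703125, 178.90000915527344), (11.62755298614502, 14.758047103881836), 63.43495178222656) [[ 5.89613628e-01  1.56792831e-02  4.20000000e-02]
 [ 6.10108588e-01 -2.30332600e-02  4.20000000e-02]
 [ 5.79372834e-01 -3.90472623e-02  4.20000000e-02]
 [ 5.58956853e-01 -3.81113304e-04  4.20000000e-02]]
```

```bash
cat >> h.py <<'E'
from scipy.spatial.transform import Rotation as Ro
def go(x,y,z,jaw=None):
    "shift in cm along tool axes to TCP target, twist so tool y is at world yaw angle jaw (mod pi)"
    o=get_obs();w=o["tool_rot"];R=Ro.from_quat([w[1],w[2],w[3],w[0]]).as_matrix()
    d=np.array([x,y,z])-o["eef_pos"];a=np.arctan2(R[1,1],R[0,1])
    print("t",round(o["t"],2),"pos",o["eef_pos"].round(4),"jaw yaw",round(a,3),"z",R[2,2].round(4),"q7",o["q"][6].round(2),"w",round(o["gripper_width"],3),"F",o["contact_force"].round(2))
    tw=0 if jaw is None else (-(jaw-a)+np.pi/2)%np.pi-np.pi/2
    print("shift cm",(R.T@d*100).round(2),"twist",round(tw,3),'R',R.round(2).tolist())
E
python3 -c "
from h import *
go(.363,.368,.16,.055)"
```

```text
t 1.8 pos [0.2807 0.6139 0.3039] jaw yaw 1.142 z -1.0 q7 -0.08 w 1.0 F [-0.4  -0.62 -0.32]
shift cm [-17.71 -18.94  14.39] twist 1.087 R [[-0.91, 0.42, -0.0], [0.42, 0.91, 0.0], [0.0, 0.0, -1.0]]
```

Emit:
{"name": "move_arm", "arguments": {
  "gripper": [0.4, 0.4, 0.4, 0.4, 0.4],
  "xyz": [
    [-3, -3, 1],
    [-6, -6, 2],
    [-9, -9, 3],
    [-12, -12, 4],
    [-14.5, -15, 5]
  ],
  "twist": [0.12, 0.24, 0.36, 0.48, 0.6],
  "squeeze": 20
}}

```text
t: 2.22
eef_pos: [0.3494, 0.4213, 0.2554]
tool_rot: [0.0, 0.495, 0.869, 0.001]
contact_force: [1.6, -0.4, -0.6]
gripper_width: 0.4
```

```bash
python3 -c "
from h import *
go(.363,.368,.13,.055)"
```

```text
t 2.22 pos [0.3494 0.4213 0.2554] jaw yaw 0.536 z -1.0 q7 -0.39 w 0.4 F [ 1.58 -0.38 -0.64]
shift cm [-5.28 -1.56 12.54] twist 0.481 R [[-0.51, 0.86, 0.0], [0.86, 0.51, 0.0], [0.0, 0.0, -1.0]]
```

Emit:
{"name": "move_arm", "arguments": {
  "gripper": [0.4, 0.4, 0.4, 0.4, 0.4],
  "xyz": [
    [-1.2, -0.4, 3],
    [-2.5, -0.7, 6],
    [-4, -1.1, 9],
    [-5, -1.5, 11.5],
    [-5, -1.5, 11.5]
  ],
  "twist": [0.12, 0.24, 0.36, 0.48, 0.48]
}}

```text
t: 2.63
eef_pos: [0.3601, 0.368, 0.1366]
tool_rot: [0.001, 0.687, 0.726, -0.004]
contact_force: [-0.8, -1.1, 0.1]
gripper_width: 0.398
```

```bash
python3 -c "
from h import *
go(.363,.367,.076,.055)
for c in('side','top'):
    r=read_camera(c)
    u,v=(270,290) if c=='side' else (150,210)
    crop(r,u,v,80,70,7,'pics/g1%s.png'%c)"
```

```text
t 2.63 pos [0.3601 0.368  0.1366] jaw yaw 0.055 z -1.0 q7 -0.68 w 0.398 F [-0.77 -1.05  0.08]
shift cm [-0.07  0.31  6.05] twist 0.0 R [[-0.06, 1.0, -0.0], [1.0, 0.06, -0.01], [-0.01, -0.0, -1.0]]
```

View pics/g1top.png

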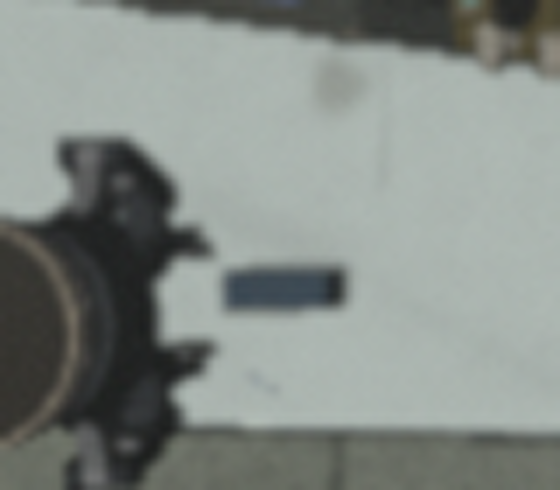

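View pics/g1side.png

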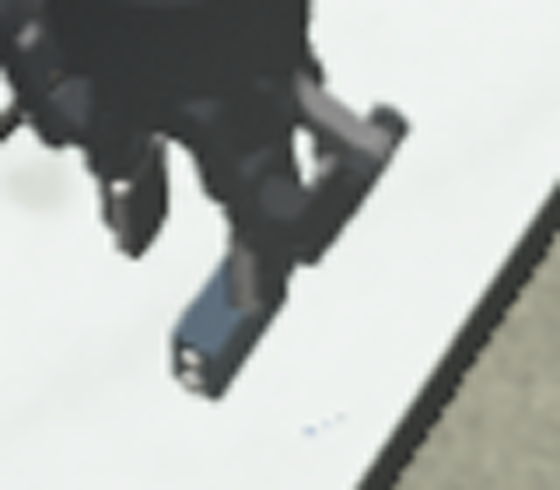

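The battery lies between the open fingers: x is aligned, and the terminal end faces the side camera. I'll descend and grip near the terminal end.

Emit:
{"name": "move_arm", "arguments": {
  "gripper": [0.4, 0.4, 0.4, 0.15, 0.15],
  "xyz": [
    [0, 0.3, 3],
    [0, 0.3, 6],
    [0, 0.3, 6],
    [0, 0.3, 6],
    [0, 0.3, 6]
  ],
  "twist": [0, 0, 0, 0, 0]
}}

```text
t: 3.15
eef_pos: [0.3651, 0.3742, 0.0825]
tool_rot: [-0.0, 0.684, 0.729, 0.001]
contact_force: [0.3, 0.3, -0.1]
gripper_width: 0.206
```

Emit:
{"name": "move_arm", "arguments": {
  "gripper": [0.15, 0.15, 0.15],
  "xyz": [
    [0, 0, 0],
    [0, 0, -0.8],
    [0, 0, -1.5]
  ],
  "twist": [0, 0, 0]
}}

```text
t: 3.4
eef_pos: [0.3647, 0.3732, 0.0972]
tool_rot: [-0.0, 0.685, 0.729, 0.001]
contact_force: [0.2, -0.3, -0.1]
gripper_width: 0.204
```

```bash
python3 -c "
from h import *
go(.363,.367,.076,.055)
for c in('side','top'):
    r=read_camera(c)
    u,v=(270,290) if c=='side' else (150,210)
    crop(r,u,v,80,70,7,'pics/g2%s.png'%c)"
```

```text
t 3.4 pos [0.3647 0.3732 0.0972] jaw yaw 0.062 z -1.0 q7 -0.65 w 0.204 F [ 0.19 -0.3  -0.11]
shift cm [-0.61 -0.21  2.12] twist 0.007 R [[-0.06, 1.0, 0.0], [1.0, 0.06, 0.0], [0.0, 0.0, -1.0]]
```

View pics/g2top.png

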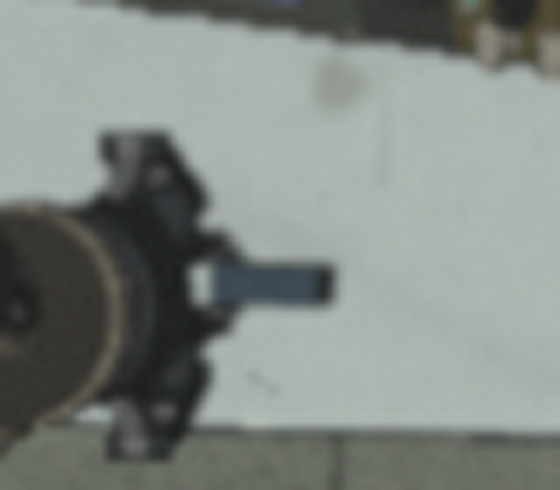

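View pics/g2side.png

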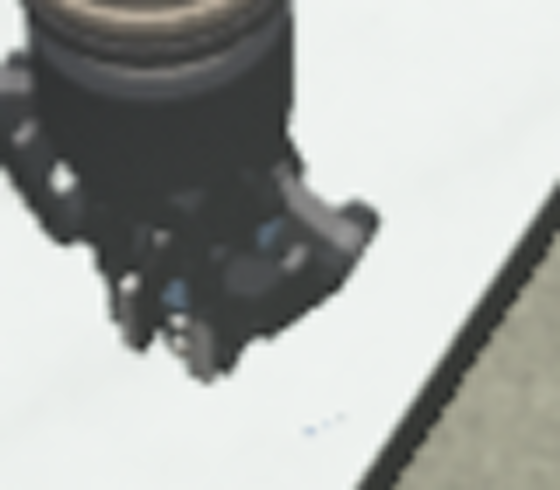

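Emit:
{"name": "move_arm", "arguments": {
  "gripper": [0.15, 0.15, 0.15],
  "xyz": [
    [0, 0, -0.8],
    [0, 0, -1.5],
    [0, 0, -1.5]
  ],
  "twist": [0, 0, 0]
}}

```text
t: 3.75
eef_pos: [0.3649, 0.3733, 0.112]
tool_rot: [-0.0, 0.685, 0.729, 0.001]
contact_force: [-0.0, -0.2, -0.9]
gripper_width: 0.204
```

```bash
cat > chk.py <<'E'
import sys
from h import *
go(.363,.367,.076,.055)
n=sys.argv[1]; ims=[]
for c in('side','top'):
    r=read_camera(c)
    u,v=(270,280) if c=='side' else (150,210)
    p=r["pixels"][v:v+80,u:u+80,::-1];ims.append(cv2.resize(p,None,fx=5,fy=5,interpolation=cv2.INTER_CUBIC))
cv2.imwrite(f'pics/{n}.png',np.hstack(ims))
E
python3 chk.py g3
```

```text
t 3.75 pos [0.3649 0.3733 0.112 ] jaw yaw 0.062 z -1.0 q7 -0.66 w 0.204 F [-0.   -0.22 -0.87]
shift cm [-0.62 -0.24  3.6 ] twist 0.007 R [[-0.06, 1.0, 0.0], [1.0, 0.06, 0.0], [0.0, 0.0, -1.0]]
```

View pics/g3.png

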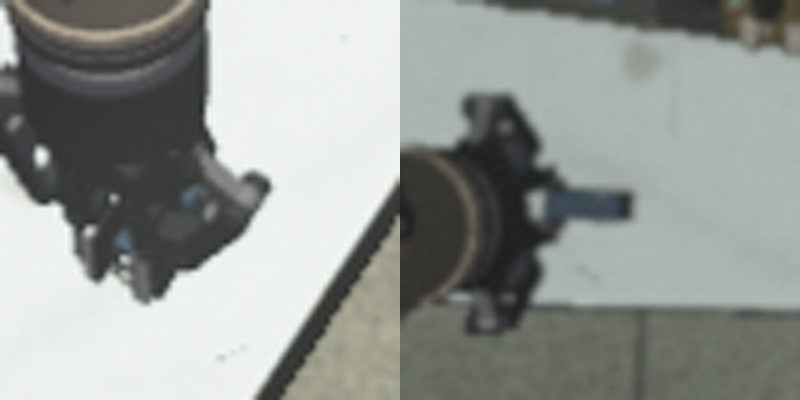

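The battery is held rigidly horizontal: in the top view its right end is at about (196,250). It hasn't pivoted under gravity, so I'll lower to a small gap and loosen the grip gently.

Emit:
{"name": "move_arm", "arguments": {
  "gripper": [0.15, 0.15, 0.19, 0.198, 0.198],
  "xyz": [
    [0, 0, 0.8],
    [0, 0, 1.5],
    [0, 0, 1.5],
    [0, 0, 1.5],
    [0, 0, 1.5]
  ],
  "twist": [0, 0, 0, 0, 0]
}}

```text
t: 4.27
eef_pos: [0.3643, 0.3724, 0.095]
tool_rot: [0.0, 0.685, 0.729, -0.001]
contact_force: [0.6, -0.3, -1.0]
gripper_width: 0.201
```

```bash
python3 chk.py g4
```

```text
t 4.27 pos [0.3643 0.3724 0.095 ] jaw yaw 0.062 z -1.0 q7 -0.65 w 0.201 F [ 0.58 -0.28 -1.02]
shift cm [-0.53 -0.16  1.9 ] twist 0.007 R [[-0.06, 1.0, -0.0], [1.0, 0.06, -0.0], [-0.0, -0.0, -1.0]]
```

View pics/g4.png

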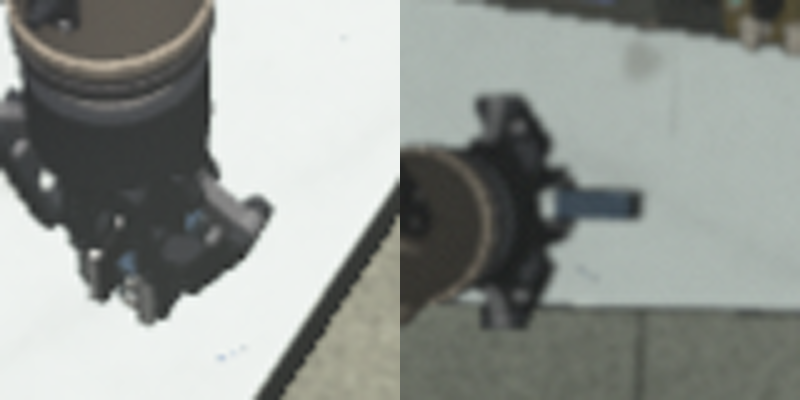

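Emit:
{"name": "move_arm", "arguments": {
  "gripper": [0.202, 0.202, 0.202, 0.202],
  "xyz": [
    [0, 0, 0],
    [0, 0, 0],
    [0, 0, 0],
    [0, 0, 0]
  ],
  "twist": [0, 0, 0, 0]
}}

```text
t: 4.7
eef_pos: [0.3644, 0.3727, 0.0956]
tool_rot: [-0.0, 0.685, 0.729, 0.0]
contact_force: [0.1, 1.0, -0.4]
gripper_width: 0.203
```

```bash
python3 chk.py g5
```

```text
t 4.7 pos [0.3644 0.3727 0.0956] jaw yaw 0.062 z -1.0 q7 -0.65 w 0.203 F [ 0.08  1.05 -0.36]
shift cm [-0.56 -0.18  1.96] twist 0.007 R [[-0.06, 1.0, 0.0], [1.0, 0.06, 0.0], [0.0, 0.0, -1.0]]
```

Emit:
{"name": "move_arm", "arguments": {
  "gripper": [0.206, 0.206, 0.206, 0.206],
  "xyz": [
    [0, 0, 0],
    [0, 0, 0],
    [0, 0, 0],
    [0, 0, 0]
  ],
  "twist": [0, 0, 0, 0]
}}

```text
t: 5.13
eef_pos: [0.3644, 0.3727, 0.0954]
tool_rot: [-0.0, 0.685, 0.729, -0.0]
contact_force: [0.0, 0.2, -0.9]
gripper_width: 0.21
```

```bash
python3 chk.py g6; python3 -c "
import cv2,numpy as np
cv2.imwrite('pics/g56.png',np.vstack([cv2.imread('pics/g5.png')[:300],cv2.imread('pics/g6.png')[:300]]))"
```

```text
t 5.13 pos [0.3644 0.3727 0.0954] jaw yaw 0.062 z -1.0 q7 -0.65 w 0.21 F [ 0.03  0.22 -0.95]
shift cm [-0.56 -0.17  1.94] twist 0.007 R [[-0.06, 1.0, -0.0], [1.0, 0.06, 0.0], [0.0, -0.0, -1.0]]
```

View pics/g56.png

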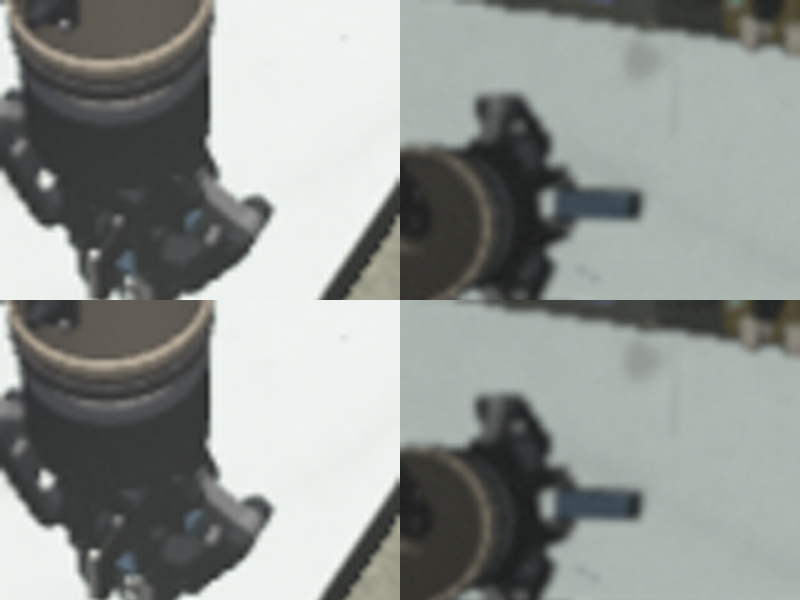

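Emit:
{"name": "move_arm", "arguments": {
  "gripper": [0.209, 0.209, 0.209],
  "xyz": [
    [0, 0, 0],
    [0, 0, 0],
    [0, 0, 0]
  ],
  "twist": [0, 0, 0]
}}

```text
t: 5.48
eef_pos: [0.3644, 0.3727, 0.0954]
tool_rot: [-0.0, 0.685, 0.729, -0.0]
contact_force: [0.1, -0.4, -0.5]
gripper_width: 0.209
```

```bash
python3 chk.py g5
```

```text
t 5.48 pos [0.3644 0.3727 0.0954] jaw yaw 0.062 z -1.0 q7 -0.65 w 0.209 F [ 0.14 -0.41 -0.45]
shift cm [-0.56 -0.17  1.94] twist 0.007 R [[-0.06, 1.0, -0.0], [1.0, 0.06, 0.0], [0.0, -0.0, -1.0]]
```

Emit:
{"name": "move_arm", "arguments": {
  "gripper": [0.211, 0.211, 0.211],
  "xyz": [
    [0, 0, 0],
    [0, 0, 0],
    [0, 0, 0]
  ],
  "twist": [0, 0, 0]
}}

```text
t: 5.83
eef_pos: [0.3644, 0.3727, 0.0955]
tool_rot: [-0.0, 0.685, 0.729, 0.0]
contact_force: [-1.0, -0.6, 0.4]
gripper_width: 0.215
```

```bash
python3 chk.py g6; python3 -c "
import cv2,numpy as np
cv2.imwrite('pics/g56b.png',np.vstack([cv2.imread('pics/g5.png')[:300],cv2.imread('pics/g6.png')[:300]]))"
```

```text
t 5.83 pos [0.3644 0.3727 0.0955] jaw yaw 0.062 z -1.0 q7 -0.65 w 0.215 F [-0.98 -0.63  0.44]
shift cm [-0.56 -0.17  1.95] twist 0.007 R [[-0.06, 1.0, -0.0], [1.0, 0.06, 0.0], [0.0, -0.0, -1.0]]
```

View pics/g56b.png

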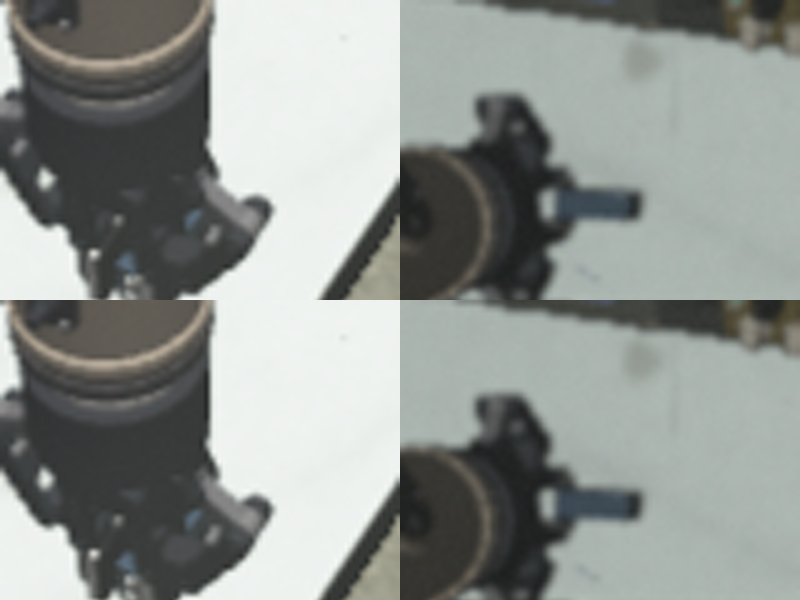

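Emit:
{"name": "move_arm", "arguments": {
  "gripper": [0.213, 0.213, 0.213],
  "xyz": [
    [0, 0, 0],
    [0, 0, 0],
    [0, 0, 0]
  ],
  "twist": [0, 0, 0]
}}

```text
t: 6.18
eef_pos: [0.3644, 0.3727, 0.0954]
tool_rot: [-0.0, 0.685, 0.729, -0.0]
contact_force: [-0.2, -0.3, -1.3]
gripper_width: 0.211
```

```bash
python3 chk.py g5
```

```text
t 6.18 pos [0.3644 0.3727 0.0954] jaw yaw 0.062 z -1.0 q7 -0.65 w 0.211 F [-0.19 -0.29 -1.25]
shift cm [-0.56 -0.17  1.94] twist 0.007 R [[-0.06, 1.0, -0.0], [1.0, 0.06, 0.0], [0.0, -0.0, -1.0]]
```

Emit:
{"name": "move_arm", "arguments": {
  "gripper": [0.215, 0.215, 0.215],
  "xyz": [
    [0, 0, 0],
    [0, 0, 0],
    [0, 0, 0]
  ],
  "twist": [0, 0, 0]
}}

```text
t: 6.53
eef_pos: [0.3644, 0.3727, 0.0954]
tool_rot: [-0.0, 0.685, 0.729, -0.0]
contact_force: [0.0, -0.3, 0.0]
gripper_width: 0.218
```

```bash
python3 chk.py g6; python3 -c "
import cv2,numpy as np
cv2.imwrite('pics/g56c.png',np.vstack([cv2.imread('pics/g5.png')[:300],cv2.imread('pics/g6.png')[:300]]))"
```

```text
t 6.53 pos [0.3644 0.3727 0.0954] jaw yaw 0.062 z -1.0 q7 -0.65 w 0.218 F [ 0.01 -0.29  0.01]
shift cm [-0.56 -0.17  1.94] twist 0.007 R [[-0.06, 1.0, -0.0], [1.0, 0.06, -0.0], [-0.0, -0.0, -1.0]]
```

View pics/g56c.png

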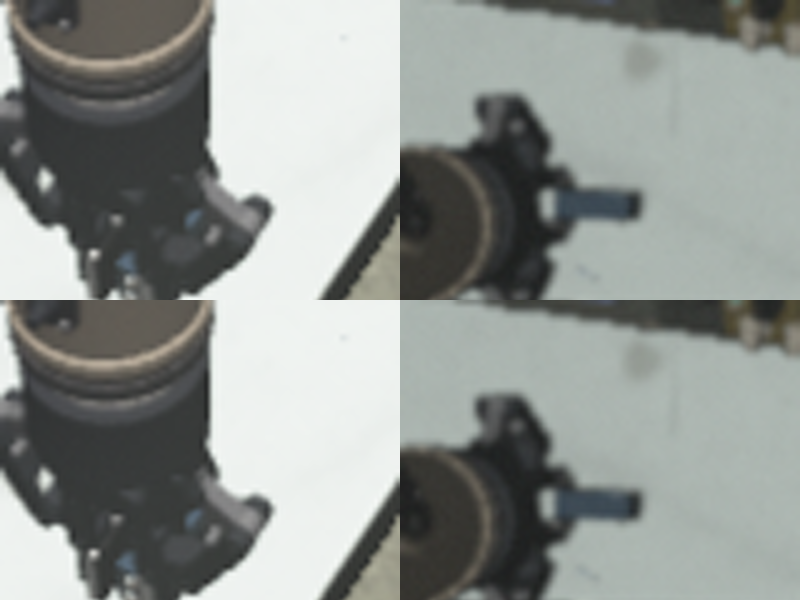

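```bash
cat > e.py <<'E'
from h import *
r=read_camera('top');g=r["pixels"].astype(float).min(2)[247:254,180:215]
bg=np.median(g[:,-10:]);row=np.clip((bg-g)/(bg-np.percentile(g,10)),0,1)
print(get_obs()["t"].__round__(2),"right edge",row[1:6,8:].sum(1).round(2), "dark rows",row[:,12:16].sum(0).round(2))
r=read_camera('side')
E
python3 e.py
```

```text
6.68 right edge [ 7.83 10.29 10.71 10.67 10.49] dark rows [5.68 5.64 5.67 5.76]
```

Emit:
{"name": "move_arm", "arguments": {
  "gripper": [0.218, 0.218, 0.218],
  "xyz": [
    [0, 0, 0],
    [0, 0, 0],
    [0, 0, 0]
  ],
  "twist": [0, 0, 0]
}}

```text
t: 6.98
eef_pos: [0.3644, 0.3728, 0.0955]
tool_rot: [-0.0, 0.685, 0.729, 0.0]
contact_force: [-0.3, 1.0, 0.5]
gripper_width: 0.217
```

```bash
python3 e.py
```

```text
7.03 right edge [11.88 12.16 12.21 10.95  6.3 ] dark rows [5.36 5.4  5.44 5.33]
```

Emit:
{"name": "move_arm", "arguments": {
  "gripper": [0.221, 0.221, 0.221],
  "xyz": [
    [0, 0, 0],
    [0, 0, 0],
    [0, 0, 0]
  ],
  "twist": [0, 0, 0]
}}

```text
t: 7.33
eef_pos: [0.3644, 0.3727, 0.0954]
tool_rot: [-0.0, 0.685, 0.729, -0.0]
contact_force: [0.6, 0.1, -0.5]
gripper_width: 0.222
```

```bash
python3 e.py; python3 chk.py g7
```

```text
7.38 right edge [11.91 12.15 12.19 11.02  6.3 ] dark rows [5.36 5.45 5.43 5.35]
t 7.43 pos [0.3644 0.3727 0.0954] jaw yaw 0.062 z -1.0 q7 -0.65 w 0.222 F [0.1  0.09 0.64]
shift cm [-0.56 -0.17  1.94] twist 0.007 R [[-0.06, 1.0, -0.0], [1.0, 0.06, -0.0], [-0.0, -0.0, -1.0]]
```

View pics/g7.png

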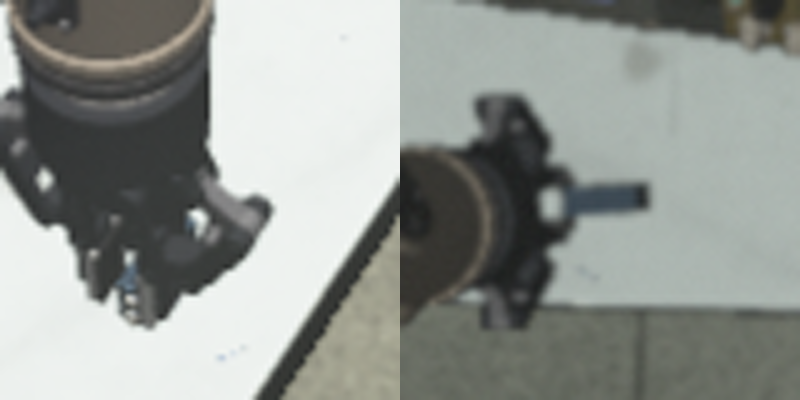

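It slipped free between 0.215 and 0.218 and is flat on the bench again. I'll back off, re-measure, and grip just the very end so it turns more easily.

Emit:
{"name": "move_arm", "arguments": {
  "gripper": [0.35, 0.35, 0.35, 0.35],
  "xyz": [
    [0, 0, 0],
    [0, 0, -3],
    [-4, 0, -6],
    [-8, 0, -6]
  ],
  "twist": [0, 0, 0, 0]
}}

```text
t: 7.87
eef_pos: [0.3704, 0.3017, 0.158]
tool_rot: [-0.0, 0.683, 0.73, 0.004]
contact_force: [0.7, -0.5, -0.1]
gripper_width: 0.35
```

```bash
python3 chk.py g8;python3 chk.py g8
```

```text
t 7.87 pos [0.3704 0.3017 0.158 ] jaw yaw 0.067 z -1.0 q7 -0.58 w 0.35 F [ 0.74 -0.49 -0.12]
shift cm [ 6.51 -0.35  8.24] twist 0.012 R [[-0.07, 1.0, 0.0], [1.0, 0.07, 0.01], [0.01, 0.01, -1.0]]
t 7.97 pos [0.3697 0.2921 0.1558] jaw yaw 0.055 z -1.0 q7 -0.58 w 0.351 F [ 0.52  0.35 -0.95]
shift cm [ 7.54 -0.25  7.97] twist -0.0 R [[-0.05, 1.0, -0.0], [1.0, 0.05, -0.0], [-0.0, -0.0, -1.0]]
```

View pics/g8.png

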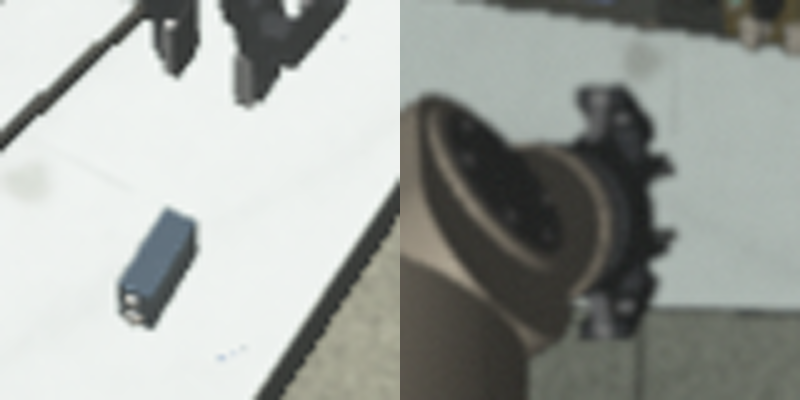

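```bash
python3 - <<'E'
from fit import *
r=read_camera("side")
m=[x for x in cut_out("battery","side") if x["pixels"][320:350,290:315].any()]
ms=m[0]["pixels"].astype(np.float32);print(m[0]["p"],ms.sum())
print(fit([(r,ms)],(.018,.048,0,.026),[.363,.352,0.]))
g=r["pixels"][315:350,285:315].astype(int).min(2);o=np.zeros((400,640),np.float32)
bg=np.median(g[:4,:4]);o[315:350,285:315]=(g<150);print(bg,o.sum())
n,l,st,_=cv2.connectedComponentsWithStats(o.astype(np.uint8));k=l==1+np.argmax(st[1:,4])
print(st,fit([(r,k.astype(np.float32))],(.018,.048,0,.026),[.363,.352,0.]))
D=__import__('pickle').load(open('d.pkl','rb'));r=D['side'];g=r["pixels"][315:350,285:315].astype(int).min(2);o[:]=0;o[315:350,285:315]=(g<150)
n,l,st,_=cv2.connectedComponentsWithStats(o.astype(np.uint8));k=l==1+np.argmax(st[1:,4])
print('orig',st[1:],fit([(r,k.astype(np.float32))],(.018,.048,0,.026),[.363,.352,0.]))
E
```

```text
0.82 225.0
(array([0.36741545, 0.34908247, 0.18084084]), np.float64(0.19305555522441864))
239.0 214.0
[[     0      0    640    400 255786]
 [   294    322     16     24    214]] (array([0.36626603, 0.34849965, 0.17818893]), np.float64(0.25116822123527527))
orig [[295 323  16  24 223]
 [285 349   1   1   1]] (array([0.36186533, 0.349262  , 0.11282722]), np.float64(0.2244955152273178))
```

```bash
python3 -c "
from h import *
go(.3637,.377,.13,.13)"
```

```text
t 8.17 pos [0.369  0.2988 0.1548] jaw yaw 0.063 z -1.0 q7 -0.58 w 0.35 F [-0.66  1.14 -0.87]
shift cm [ 7.83 -0.04  2.49] twist -0.067 R [[-0.06, 1.0, 0.0], [1.0, 0.06, 0.0], [0.0, 0.0, -1.0]]
```

Emit:
{"name": "move_arm", "arguments": {
  "gripper": [0.35, 0.35, 0.35, 0.35],
  "xyz": [
    [3, 0, 1],
    [6, 0, 2],
    [7.8, 0, 2.5],
    [7.8, 0, 2.5]
  ],
  "twist": [-0.06, -0.06, -0.06, -0.06]
}}

```text
t: 8.5
eef_pos: [0.3624, 0.3816, 0.1285]
tool_rot: [-0.001, 0.66, 0.751, 0.0]
contact_force: [-0.3, -0.2, -0.4]
gripper_width: 0.347
```

```bash
python3 chk.py g9; python3 -c "
from h import *
go(.3637,.377,.086,.13)"
```

```text
t 8.5 pos [0.3624 0.3816 0.1285] jaw yaw 0.129 z -1.0 q7 -0.62 w 0.347 F [-0.3  -0.19 -0.43]
shift cm [-1.47 -0.12  5.24] twist 0.074 R [[-0.13, 0.99, -0.0], [0.99, 0.13, 0.0], [0.0, -0.0, -1.0]]
t 8.6 pos [0.3634 0.377  0.129 ] jaw yaw 0.125 z -1.0 q7 -0.62 w 0.352 F [-1.11 -0.12  0.48]
shift cm [-0.    0.03  4.3 ] twist -0.005 R [[-0.12, 0.99, -0.0], [0.99, 0.12, -0.0], [-0.0, -0.0, -1.0]]
```

View pics/g9.png

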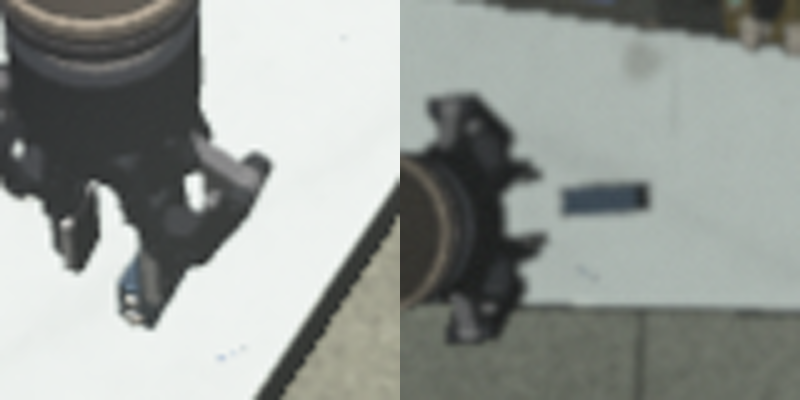

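```bash
python3 - <<'E'
from fit import *
r=read_camera("top")
g=r["pixels"].astype(float).min(2)[243:258,177:206];bg=np.median(g[:,-4:])
o=np.zeros((400,640),np.float32);w=np.clip((bg-g)/(bg-np.percentile(g,15)),0,1);w[w<.25]=0
n,l,st,_=cv2.connectedComponentsWithStats((w>0).astype(np.uint8));w[l!=1+np.argmax(st[1:,4])]=0
o[243:258,177:206]=w
print(w.sum(),fit([(r,o)],(.018,.048,0,.026),[.366,.35,0.1]))
E
```

```text
105.32508073196985 (array([0.36874542, 0.34875156, 0.09740154]), np.float64(0.15946069359779358))
```

Emit:
{"name": "move_arm", "arguments": {
  "gripper": [0.35, 0.35, 0.35, 0.25, 0.216],
  "xyz": [
    [-0.1, 0.2, 2.2],
    [-0.1, 0.2, 4.4],
    [-0.1, 0.2, 4.4],
    [-0.1, 0.2, 4.4],
    [-0.1, 0.2, 4.4]
  ],
  "twist": [0.03, 0.03, 0.03, 0.03, 0.03]
}}

```text
t: 9.07
eef_pos: [0.3667, 0.3748, 0.0867]
tool_rot: [0.0, 0.674, 0.739, 0.0]
contact_force: [0.2, 0.4, -0.7]
gripper_width: 0.217
```

Emit:
{"name": "move_arm", "arguments": {
  "gripper": [0.215, 0.215, 0.215],
  "xyz": [
    [0, 0, 0],
    [0, 0, -0.5],
    [0, 0, -1]
  ],
  "twist": [0, 0, 0]
}}

```text
t: 9.32
eef_pos: [0.3665, 0.3754, 0.097]
tool_rot: [-0.0, 0.674, 0.739, 0.0]
contact_force: [0.3, 0.5, -0.2]
gripper_width: 0.217
```

```bash
python3 chk.py g10; python3 e.py
```

```text
t 9.32 pos [0.3665 0.3754 0.097 ] jaw yaw 0.092 z -1.0 q7 -0.62 w 0.217 F [ 0.26  0.49 -0.2 ]
shift cm [-0.8  -0.43  2.1 ] twist 0.037 R [[-0.09, 1.0, 0.0], [1.0, 0.09, 0.0], [0.0, 0.0, -1.0]]
9.47 right edge [11.78 11.8  11.8  10.12  5.07] dark rows [5.32 5.31 5.31 5.36]
```

View pics/g10.png

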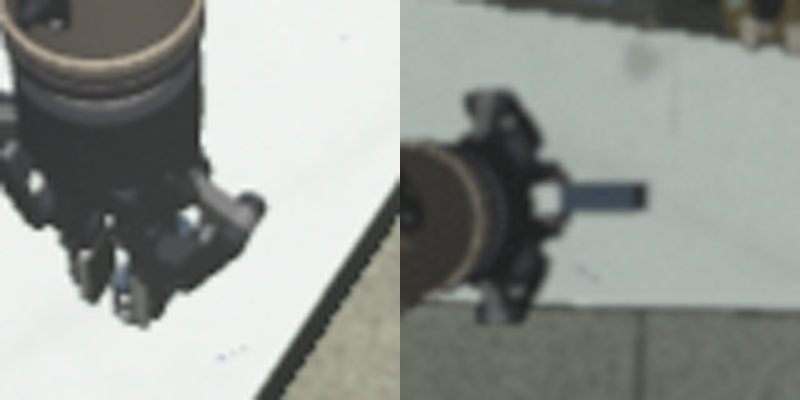

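The right edge only shifted 0.4 px. A rigid 10 mm lift would shift it about 1 px, so the battery is tilting with its bottom edge on the bench. I'll continue along the arc.

Emit:
{"name": "move_arm", "arguments": {
  "gripper": [0.215, 0.215, 0.215],
  "xyz": [
    [-0.2, 0, -0.3],
    [-0.4, 0, -0.6],
    [-0.7, 0, -0.9]
  ],
  "twist": [0, 0, 0]
}}

```text
t: 9.77
eef_pos: [0.3669, 0.368, 0.1051]
tool_rot: [0.0, 0.674, 0.739, -0.0]
contact_force: [-0.1, 0.1, -0.3]
gripper_width: 0.218
```

```bash
python3 chk.py g11; python3 e.py
```

```text
t 9.77 pos [0.3669 0.368  0.1051] jaw yaw 0.092 z -1.0 q7 -0.62 w 0.218 F [-0.1   0.11 -0.32]
shift cm [-0.06 -0.39  2.91] twist 0.037 R [[-0.09, 1.0, -0.0], [1.0, 0.09, -0.0], [-0.0, -0.0, -1.0]]
9.92 right edge [11.72 11.75 11.75  9.85  4.73] dark rows [5.23 5.22 5.27 5.27]
```

View pics/g11.png

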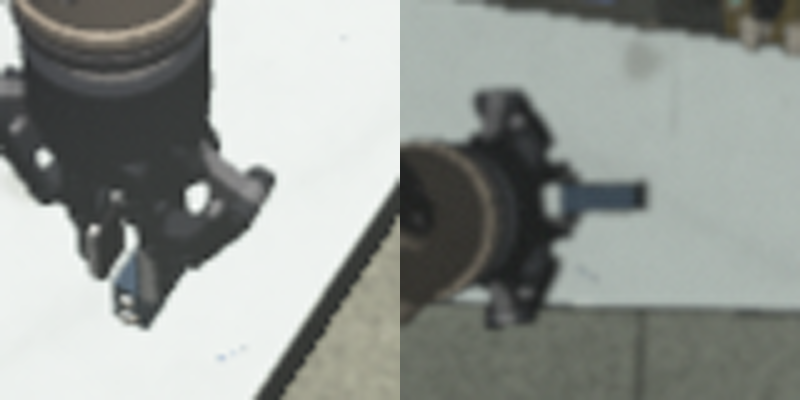

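The terminals are still at bench level (side view (296,341)), so the pads slid up and the battery stayed flat. I'll go back down and grip slightly tighter.

Emit:
{"name": "move_arm", "arguments": {
  "gripper": [0.24, 0.24, 0.24, 0.21, 0.21],
  "xyz": [
    [0.4, 0, 0.6],
    [0.7, 0, 1.3],
    [0.8, 0, 2],
    [0.8, 0, 2],
    [0.8, 0, 2]
  ],
  "twist": [0, 0, 0, 0, 0]
}}

```text
t: 10.38
eef_pos: [0.3658, 0.3759, 0.0839]
tool_rot: [0.0, 0.674, 0.739, -0.001]
contact_force: [-0.5, 0.4, 0.4]
gripper_width: 0.209
```

Emit:
{"name": "move_arm", "arguments": {
  "gripper": [0.212, 0.212, 0.212, 0.212],
  "xyz": [
    [0, 0, 0],
    [0, 0, -0.4],
    [0, 0, -0.8],
    [0, 0, -1.2]
  ],
  "twist": [0, 0, 0, 0]
}}

```text
t: 10.72
eef_pos: [0.3663, 0.3762, 0.0976]
tool_rot: [-0.0, 0.674, 0.739, 0.0]
contact_force: [-0.9, -0.1, 0.2]
gripper_width: 0.21
```

```bash
python3 chk.py g12; python3 e.py
```

```text
t 10.72 pos [0.3663 0.3762 0.0976] jaw yaw 0.092 z -1.0 q7 -0.62 w 0.21 F [-0.9  -0.05  0.18]
shift cm [-0.89 -0.42  2.16] twist 0.037 R [[-0.09, 1.0, 0.0], [1.0, 0.09, 0.0], [0.0, 0.0, -1.0]]
10.87 right edge [11.79 11.75 11.72  9.56  4.42] dark rows [5.36 5.34 5.14 5.01]
```

View pics/g12.png

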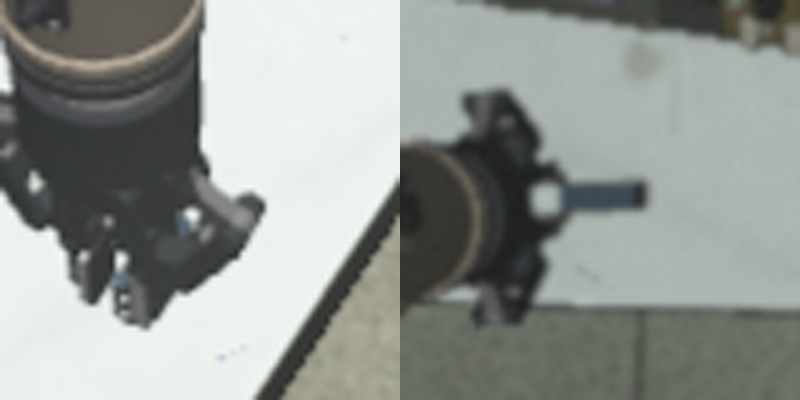

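```bash
cat > z.py <<'E'
import sys
from h import *
r=read_camera('side')
p=r["pixels"][315:355,280:320,::-1];p=cv2.resize(p,None,fx=10,fy=10,interpolation=cv2.INTER_CUBIC)
for h in(0,.012):
    for dz in(-.006,.006):
        u=(proj(r,[.3656,.3735,.013+h+dz])[0]-[280,315]+.5)*10;cv2.circle(p,tuple(int(a) for a in u),5,(0,255,0) if h==0 else (0,0,255),1)
cv2.imwrite('pics/%s.png'%sys.argv[1],p)
E
python3 z.py z1
```

```text
(no output)
```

View pics/z1.png

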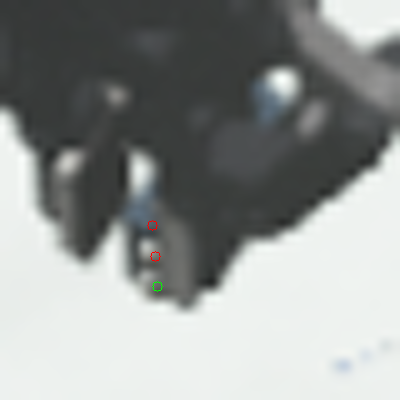

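```bash
python3 -c "
import cv2,numpy as np
a=[cv2.resize(cv2.imread('pics/%s.png'%n)[230:340,70:200],None,fx=3,fy=3) for n in('g9','g11','g12','g4')]
cv2.imwrite('pics/cmp.png',cv2.resize(np.vstack([np.hstack(a[:2]),np.hstack(a[2:])]),(780,600)))"
```

```text
(no output)
```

View pics/cmp.png

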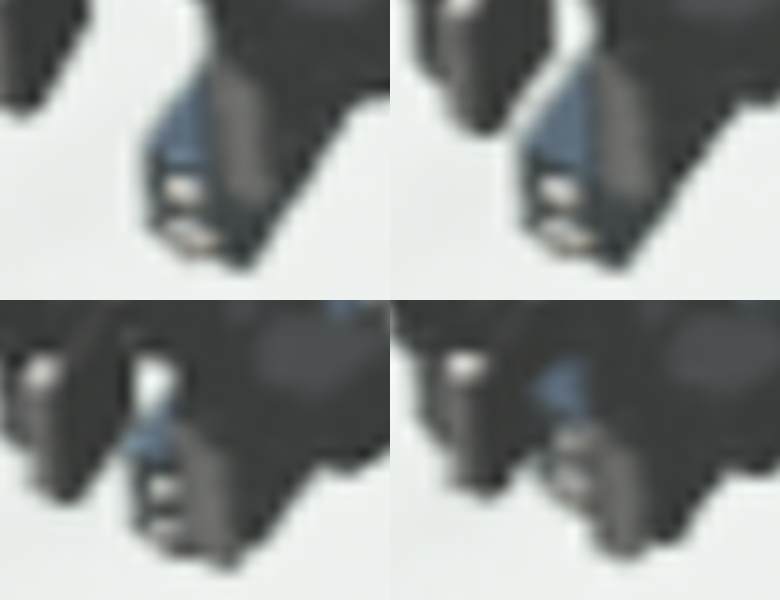

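Still essentially flat, with the pads sliding. I'll try a tighter grip.

Emit:
{"name": "move_arm", "arguments": {
  "gripper": [0.24, 0.24, 0.207, 0.207, 0.207],
  "xyz": [
    [0, 0, 0.6],
    [0, 0, 1.3],
    [0, 0, 1.3],
    [0, 0, 1.3],
    [0, 0, 1.3]
  ],
  "twist": [0, 0, 0, 0, 0]
}}

```text
t: 11.38
eef_pos: [0.3661, 0.3759, 0.0835]
tool_rot: [0.0, 0.674, 0.739, -0.0]
contact_force: [0.3, -0.1, -0.7]
gripper_width: 0.207
```

Emit:
{"name": "move_arm", "arguments": {
  "gripper": [0.207, 0.207, 0.207, 0.207],
  "xyz": [
    [0, 0, -0.3],
    [0, 0, -0.6],
    [0, 0, -0.9],
    [0, 0, -1.2]
  ],
  "twist": [0, 0, 0, 0]
}}

```text
t: 11.72
eef_pos: [0.3663, 0.3763, 0.0965]
tool_rot: [-0.0, 0.674, 0.739, 0.0]
contact_force: [-0.4, 0.3, -0.2]
gripper_width: 0.207
```

```bash
python3 chk.py g13; python3 e.py;python3 z.py z2
```

```text
t 11.72 pos [0.3663 0.3763 0.0965] jaw yaw 0.092 z -1.0 q7 -0.62 w 0.207 F [-0.35  0.25 -0.21]
shift cm [-0.9  -0.42  2.05] twist 0.037 R [[-0.09, 1.0, 0.0], [1.0, 0.09, 0.0], [0.0, 0.0, -1.0]]
11.87 right edge [9.22 9.27 8.75 5.72 1.95] dark rows [4.69 4.62 4.66 4.5 ]
```

View pics/g13.png

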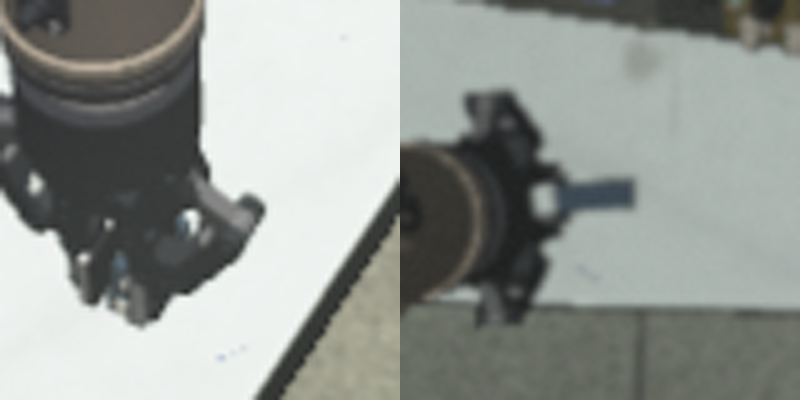

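View pics/z2.png

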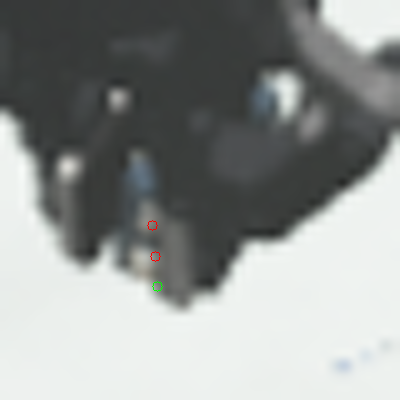

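Now the bottom end face (dark strip) has vanished from the top view and the right edge moved by 2.5 px, so it is tilting. I'll continue along the arc at this grip.

Emit:
{"name": "move_arm", "arguments": {
  "gripper": [0.207, 0.207, 0.207],
  "xyz": [
    [-0.1, 0, -0.3],
    [-0.3, 0, -0.6],
    [-0.4, 0, -0.9]
  ],
  "twist": [0, 0, 0]
}}

```text
t: 12.22
eef_pos: [0.3665, 0.3716, 0.105]
tool_rot: [0.0, 0.674, 0.739, -0.0]
contact_force: [1.1, 0.7, -0.8]
gripper_width: 0.208
```

```bash
python3 chk.py g14; python3 e.py
```

```text
t 12.22 pos [0.3665 0.3716 0.105 ] jaw yaw 0.092 z -1.0 q7 -0.62 w 0.208 F [ 1.06  0.69 -0.77]
shift cm [-0.43 -0.39  2.9 ] twist 0.037 R [[-0.09, 1.0, -0.0], [1.0, 0.09, -0.0], [-0.0, -0.0, -1.0]]
12.37 right edge [10.17 10.24  9.62  6.59  2.29] dark rows [4.8  4.71 4.65 4.69]
```

View pics/g14.png

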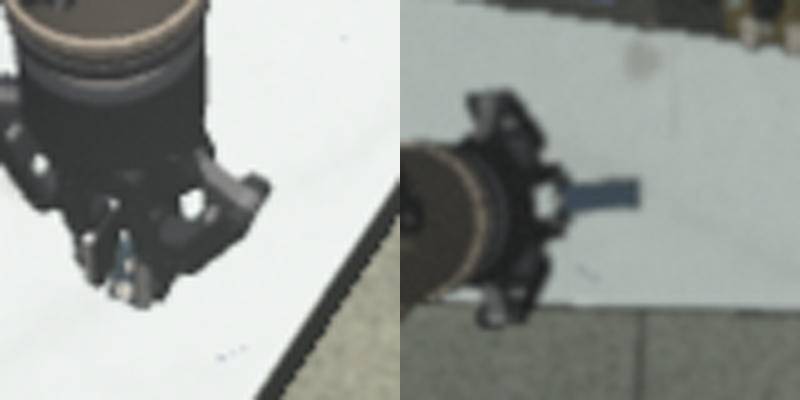

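Emit:
{"name": "move_arm", "arguments": {
  "gripper": [0.209, 0.209],
  "xyz": [
    [0, 0, 0],
    [0, 0, 0]
  ],
  "twist": [0, 0]
}}

```text
t: 12.58
eef_pos: [0.3665, 0.3722, 0.1048]
tool_rot: [-0.0, 0.674, 0.739, -0.0]
contact_force: [-0.7, 0.4, 0.2]
gripper_width: 0.208
```

```bash
python3 e.py
```

```text
12.63 right edge [8.24 8.21 7.76 4.95 1.64] dark rows [4.8  4.81 4.57 2.89]
```

Emit:
{"name": "move_arm", "arguments": {
  "gripper": [0.21, 0.21],
  "xyz": [
    [0, 0, -0.2],
    [0, 0, -0.4]
  ],
  "twist": [0, 0]
}}

```text
t: 12.85
eef_pos: [0.3665, 0.3721, 0.1089]
tool_rot: [0.0, 0.674, 0.739, -0.0]
contact_force: [0.9, -0.3, 0.2]
gripper_width: 0.207
```

```bash
python3 e.py; python3 chk.py g15
```

```text
12.9 right edge [8.24 8.2  7.68 4.98 1.57] dark rows [4.81 4.79 4.6  2.9 ]
t 12.95 pos [0.3667 0.3724 0.1093] jaw yaw 0.092 z -1.0 q7 -0.63 w 0.21 F [-0.01  0.22 -0.33]
shift cm [-0.5  -0.42  3.33] twist 0.037 R [[-0.09, 1.0, 0.0], [1.0, 0.09, 0.0], [0.0, 0.0, -1.0]]
```

View pics/g15.png

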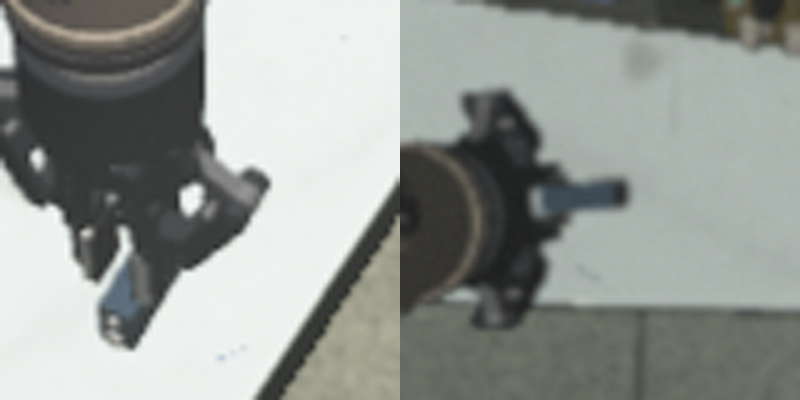

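It slid out and is flat again, about 12 mm further left. New plan: grip only the top corner at the bottom end with the fingertips, then press down and sweep over it in an arc. Bench friction at the bottom edge should then turn it upright. First I re-measure.

Emit:
{"name": "move_arm", "arguments": {
  "gripper": [0.4, 0.4, 0.4, 0.4, 0.4],
  "xyz": [
    [0, 0, -1],
    [1, 0, -3],
    [3, 0, -4],
    [3, 0, -4],
    [3, 0, -4]
  ],
  "twist": [0, 0, 0, 0, 0]
}}

```text
t: 13.47
eef_pos: [0.3638, 0.4035, 0.15]
tool_rot: [-0.0, 0.673, 0.739, 0.001]
contact_force: [-0.3, -1.0, 0.6]
gripper_width: 0.4
```

```bash
python3 chk.py g16; cat > mt.py <<'E'
from fit import *
import sys
x0=[float(a) for a in sys.argv[1:3]]; dims=[float(a) for a in sys.argv[3:7]]
r=read_camera("top")
c=proj(r,[x0[0],x0[1],.013])[0].astype(int)
P=14
g=r["pixels"].astype(float).min(2)[c[1]-P:c[1]+P,c[0]-P:c[0]+P];bg=np.percentile(g,80)
w=np.clip((bg-g)/(bg-np.percentile(g,10)),0,1);w[w<.25]=0
n,l,st,ce=cv2.connectedComponentsWithStats((w>0).astype(np.uint8))
i=l[P-2:P+3,P-2:P+3];i=np.bincount(i[i>0]).argmax();w[l!=i]=0
print("comp",st[i],"at",c)
o=np.zeros((400,640),np.float32);o[c[1]-P:c[1]+P,c[0]-P:c[0]+P]=w
print(fit([(r,o)],dims,[*x0,0.1]))
E
python3 mt.py .368 .358 .018 .048 0 .026
```

```text
t 13.47 pos [0.3638 0.4035 0.15  ] jaw yaw 0.094 z -1.0 q7 -0.69 w 0.4 F [-0.35 -0.97  0.56]
shift cm [-3.64 -0.43  7.39] twist 0.039 R [[-0.09, 1.0, 0.0], [1.0, 0.09, 0.0], [0.0, 0.0, -1.0]]
comp [  3  10  20   8 143] at [188 249]
(array([0.36975874, 0.36198919, 0.09032334]), np.float64(0.09349701553583145))
```

View pics/g16.png

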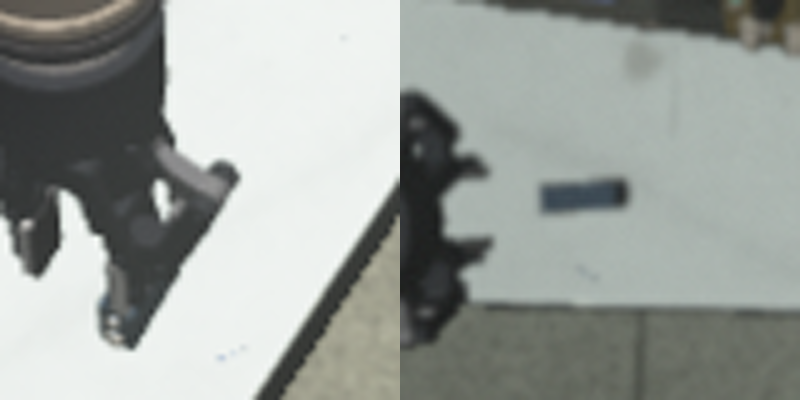

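```bash
python3 -c "
from h import *
go(.3723,.334,.13,.09)"
```

```text
t 13.62 pos [0.3637 0.4009 0.1485] jaw yaw 0.091 z -1.0 q7 -0.69 w 0.396 F [-1.1  -0.25  0.04]
shift cm [-6.74  0.25  1.86] twist 0.001 R [[-0.09, 1.0, -0.0], [1.0, 0.09, -0.0], [-0.0, -0.0, -1.0]]
```

Emit:
{"name": "move_arm", "arguments": {
  "gripper": [0.4, 0.4, 0.4, 0.4, 0.4],
  "xyz": [
    [-3, 0.1, 0],
    [-6, 0.2, 1],
    [-6.7, 0.2, 1.8],
    [-6.7, 0.2, 1.8],
    [-6.7, 0.2, 1.8]
  ],
  "twist": [0, 0, 0, 0, 0]
}}

```text
t: 14.03
eef_pos: [0.3718, 0.3348, 0.1304]
tool_rot: [-0.0, 0.674, 0.738, -0.001]
contact_force: [-0.8, 0.8, -0.0]
gripper_width: 0.403
```

```bash
python3 chk.py g17;python3 -c "
from h import *
go(.3723,.334,.090,.09)"
```

```text
t 14.03 pos [0.3718 0.3348 0.1304] jaw yaw 0.09 z -1.0 q7 -0.58 w 0.403 F [-0.75  0.82 -0.03]
shift cm [ 3.29 -0.58  5.44] twist 0.035 R [[-0.09, 1.0, -0.0], [1.0, 0.09, -0.0], [-0.0, -0.0, -1.0]]
t 14.13 pos [0.372  0.3367 0.1311] jaw yaw 0.093 z -1.0 q7 -0.58 w 0.403 F [-0.06  0.23  0.87]
shift cm [-0.28  0.    4.11] twist 0.003 R [[-0.09, 1.0, 0.0], [1.0, 0.09, 0.0], [0.0, 0.0, -1.0]]
```

View pics/g17.png

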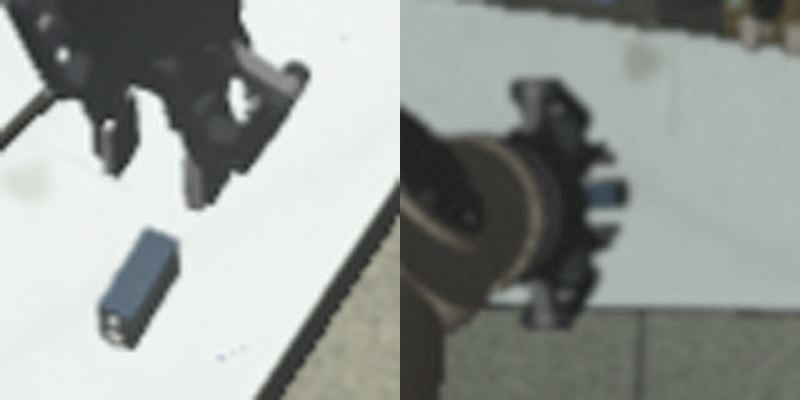

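The battery is flat, with the gripper above its bottom end. Now I descend and pinch the corner.

Emit:
{"name": "move_arm", "arguments": {
  "gripper": [0.35, 0.35, 0.35, 0.15, 0.15],
  "xyz": [
    [-0.2, 0, 2],
    [-0.3, 0, 4.1],
    [-0.3, 0, 4.1],
    [-0.3, 0, 4.1],
    [-0.3, 0, 4.1]
  ],
  "twist": [0, 0, 0, 0, 0]
}}

```text
t: 14.55
eef_pos: [0.3724, 0.3335, 0.0906]
tool_rot: [-0.0, 0.674, 0.739, 0.0]
contact_force: [0.3, -1.0, -1.0]
gripper_width: 0.191
```

Emit:
{"name": "move_arm", "arguments": {
  "gripper": [0.15, 0.15],
  "xyz": [
    [0, 0, 0],
    [0, 0, 0]
  ],
  "twist": [0, 0]
}}

```text
t: 14.72
eef_pos: [0.3726, 0.3333, 0.0909]
tool_rot: [-0.0, 0.674, 0.739, 0.001]
contact_force: [-0.4, 0.0, -1.0]
gripper_width: 0.192
```

```bash
python3 chk.py g18
```

```text
t 14.72 pos [0.3726 0.3333 0.0909] jaw yaw 0.092 z -1.0 q7 -0.55 w 0.192 F [-0.38  0.03 -0.97]
shift cm [ 3.45 -0.65  1.49] twist 0.037 R [[-0.09, 1.0, 0.0], [1.0, 0.09, 0.0], [0.0, 0.0, -1.0]]
```

View pics/g18.png

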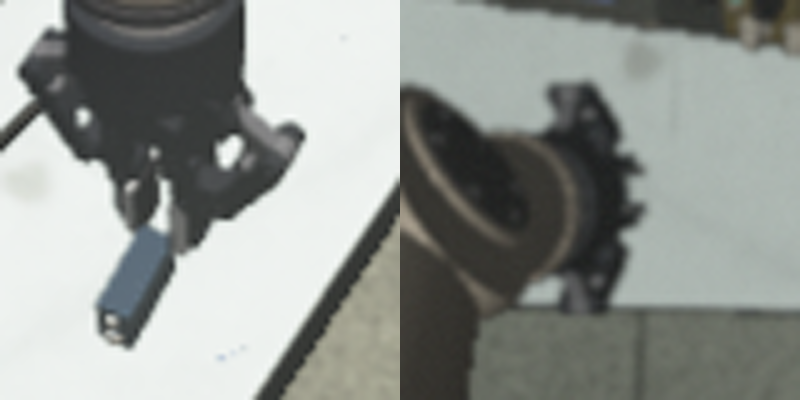

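Emit:
{"name": "move_arm", "arguments": {
  "gripper": [0.15, 0.15, 0.15, 0.15],
  "xyz": [
    [0, 0, 0.2],
    [-0.3, 0, 0.2],
    [-0.6, 0, 0.2],
    [-0.9, 0, 0.2]
  ],
  "twist": [0, 0, 0, 0]
}}

```text
t: 15.15
eef_pos: [0.3739, 0.3256, 0.0891]
tool_rot: [-0.0, 0.674, 0.739, 0.002]
contact_force: [0.1, 3.5, 5.8]
gripper_width: 0.195
```

```bash
python3 chk.py g19
```

```text
t 15.15 pos [0.3739 0.3256 0.0891] jaw yaw 0.093 z -1.0 q7 -0.54 w 0.195 F [0.05 3.45 5.75]
shift cm [ 4.21 -0.71  1.33] twist 0.038 R [[-0.09, 1.0, 0.0], [1.0, 0.09, 0.0], [0.0, 0.0, -1.0]]
```

View pics/g19.png

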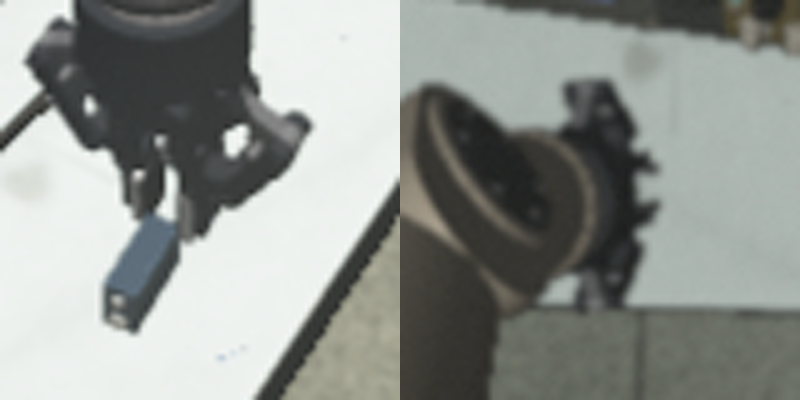

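Emit:
{"name": "move_arm", "arguments": {
  "gripper": [0.15, 0.15, 0.15, 0.15],
  "xyz": [
    [0, 0, 0.3],
    [-0.3, 0, 0.3],
    [-0.6, 0, 0.3],
    [-0.9, 0, 0.3]
  ],
  "twist": [0, 0, 0, 0]
}}

```text
t: 15.58
eef_pos: [0.3749, 0.3168, 0.0862]
tool_rot: [-0.0, 0.674, 0.739, 0.003]
contact_force: [-0.1, 2.5, 5.1]
gripper_width: 0.193
```

```bash
python3 chk.py g20
```

```text
t 15.58 pos [0.3749 0.3168 0.0862] jaw yaw 0.093 z -1.0 q7 -0.52 w 0.193 F [-0.06  2.53  5.11]
shift cm [ 5.11 -0.73  1.04] twist 0.038 R [[-0.09, 1.0, 0.0], [1.0, 0.09, 0.0], [0.0, 0.0, -1.0]]
```

View pics/g20.png

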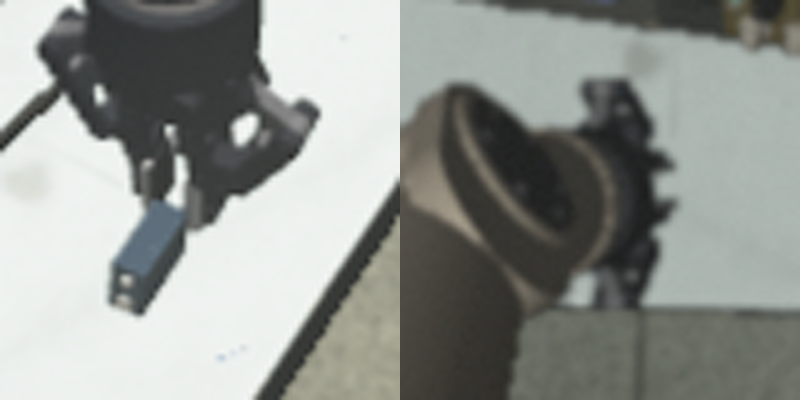

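The top face is darker and shorter and the end face shows more, so tilting has begun. I'll continue.

Emit:
{"name": "move_arm", "arguments": {
  "gripper": [0.15, 0.15, 0.15, 0.15],
  "xyz": [
    [-0.2, 0, 0.1],
    [-0.4, 0, 0.1],
    [-0.7, 0, 0.15],
    [-0.9, 0, 0.2]
  ],
  "twist": [0, 0, 0, 0]
}}

```text
t: 16.02
eef_pos: [0.3755, 0.3066, 0.0837]
tool_rot: [-0.0, 0.674, 0.739, 0.002]
contact_force: [1.2, 1.7, 3.5]
gripper_width: 0.19
```

```bash
python3 chk.py g21
```

```text
t 16.02 pos [0.3755 0.3066 0.0837] jaw yaw 0.092 z -1.0 q7 -0.51 w 0.19 F [1.17 1.66 3.49]
shift cm [ 6.12 -0.7   0.78] twist 0.037 R [[-0.09, 1.0, 0.0], [1.0, 0.09, 0.0], [0.0, 0.0, -1.0]]
```

View pics/g21.png

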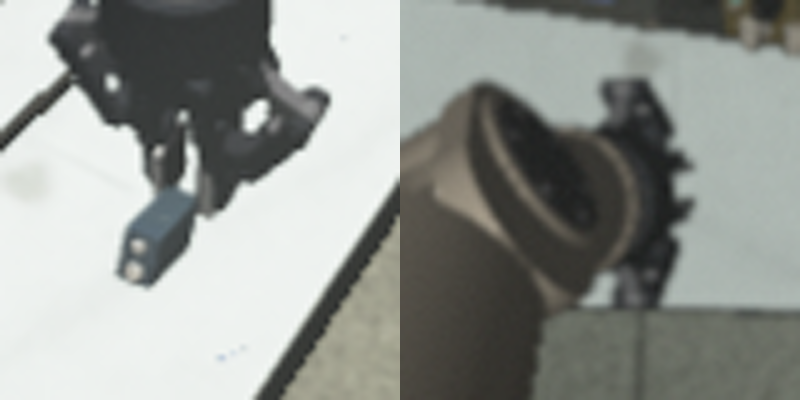

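Tilting well: the terminals now face up and out, at side view (297,330). Continuing.

Emit:
{"name": "move_arm", "arguments": {
  "gripper": [0.15, 0.15, 0.15, 0.15],
  "xyz": [
    [-0.2, 0, 0.1],
    [-0.4, 0, 0.2],
    [-0.6, 0, 0.35],
    [-0.8, 0, 0.5]
  ],
  "twist": [0, 0, 0, 0]
}}

```text
t: 16.45
eef_pos: [0.3754, 0.2973, 0.0776]
tool_rot: [0.0, 0.674, 0.739, -0.0]
contact_force: [0.5, 0.6, 2.3]
gripper_width: 0.179
```

```bash
python3 chk.py g22
```

```text
t 16.45 pos [0.3754 0.2973 0.0776] jaw yaw 0.092 z -1.0 q7 -0.49 w 0.179 F [0.45 0.62 2.3 ]
shift cm [ 7.06 -0.6   0.16] twist 0.037 R [[-0.09, 1.0, -0.0], [1.0, 0.09, -0.0], [-0.0, -0.0, -1.0]]
```

View pics/g22.png

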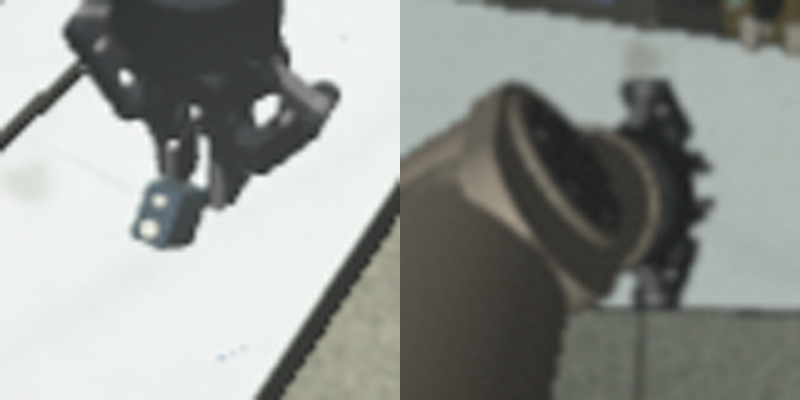

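Emit:
{"name": "move_arm", "arguments": {
  "gripper": [0.15, 0.15, 0.15],
  "xyz": [
    [-0.2, 0, 0.1],
    [-0.4, 0, 0.15],
    [-0.5, 0, 0.2]
  ],
  "twist": [0, 0, 0]
}}

```text
t: 16.8
eef_pos: [0.3755, 0.2923, 0.0757]
tool_rot: [-0.0, 0.674, 0.739, -0.0]
contact_force: [0.3, 1.2, 1.6]
gripper_width: 0.172
```

```bash
python3 chk.py g23
```

```text
t 16.8 pos [0.3755 0.2923 0.0757] jaw yaw 0.092 z -1.0 q7 -0.48 w 0.172 F [0.25 1.24 1.55]
shift cm [ 7.55 -0.56 -0.04] twist 0.037 R [[-0.09, 1.0, -0.0], [1.0, 0.09, -0.0], [-0.0, -0.0, -1.0]]
```

View pics/g23.png

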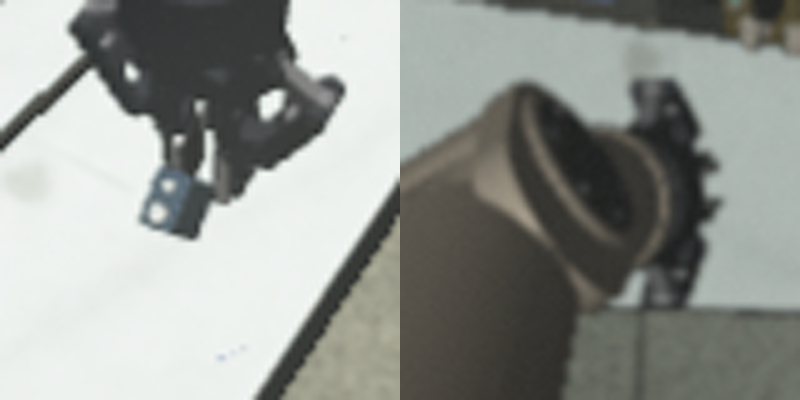

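```bash
cat > tilt.py <<'E'
from fit import *
import sys
def bat(x,y,yaw,th,z=0):
    # pivot lower bottom edge centre at (x,y,z); battery frame: long a 0..48 , height b 0..26, width w
    c,s=np.cos(yaw),np.sin(yaw);P=[]
    for a in(0,.048):
        for b in(0,.026):
            l=a*np.cos(th)-b*np.sin(th);h=a*np.sin(th)+b*np.cos(th)
            for w in(-.009,.009):P.append([x+c*w-s*l,y+s*w+c*l,z+h])
    return np.array(P)
if __name__=="__main__":
    x0=float(sys.argv[1]);y0=float(sys.argv[2])
    r=read_camera("side")
    m=cut_out("battery","side");u=proj(r,[x0,y0+.01,.03])[0]
    m=[k for k in m if abs(np.argwhere(k["pixels"])[:,::-1].mean(0)-u).max()<15]
    ms=m[0]["pixels"].astype(np.float32);print(m[0]["p"],ms.sum())
    for z in (0,):
      best=None
      for th0 in(.3,.8,1.2,1.5):
        f=lambda p:np.abs(sil(r,bat(p[0],p[1],p[2],p[3],z))-ms).sum()/ms.sum()+((p[2]-.09)/.3)**2*.1
        s0=np.array([x0,y0,.09,th0]);q=minimize(f,s0,method="Nelder-Mead",options=dict(initial_simplex=np.vstack([s0]+[s0+d for d in np.diag([.01,.01,.1,.3])]),xatol=1e-4,fatol=1e-4))
        print(th0,q.x.round(4),round(q.fun,3))
E
python3 tilt.py .375 .30
```

```text
0.42 159.0
0.3 [ 0.3696  0.3205 -0.0504  0.9866] 0.269
0.8 [0.3726 0.3204 0.1792 0.971 ] 0.1
1.2 [0.372  0.3211 0.1346 0.9902] 0.102
1.5 [0.3723 0.3205 0.1921 0.9803] 0.107
```

Emit:
{"name": "move_arm", "arguments": {
  "gripper": [0.15, 0.15, 0.15],
  "xyz": [
    [-0.1, 0, 0.15],
    [-0.2, 0, 0.3],
    [-0.3, 0, 0.4]
  ],
  "twist": [0, 0, 0]
}}

```text
t: 17.25
eef_pos: [0.3761, 0.2904, 0.0729]
tool_rot: [-0.001, 0.674, 0.739, 0.0]
contact_force: [-7.1, -0.8, 35.8]
gripper_width: 0.172
```

```bash
python3 chk.py g24; python3 tilt.py .374 .318|tail -3
```

```text
t 17.25 pos [0.3761 0.2904 0.0729] jaw yaw 0.092 z -1.0 q7 -0.47 w 0.172 F [-7.1  -0.85 35.84]
shift cm [ 7.75 -0.6  -0.3 ] twist 0.037 R [[-0.09, 1.0, -0.0], [1.0, 0.09, 0.0], [0.0, -0.0, -1.0]]
0.8 [0.3731 0.3173 0.1219 0.964 ] 0.166
1.2 [0.3729 0.3214 0.1576 1.0843] 0.124
1.5 [0.3729 0.3208 0.2658 1.0798] 0.138
```

View pics/g24.png

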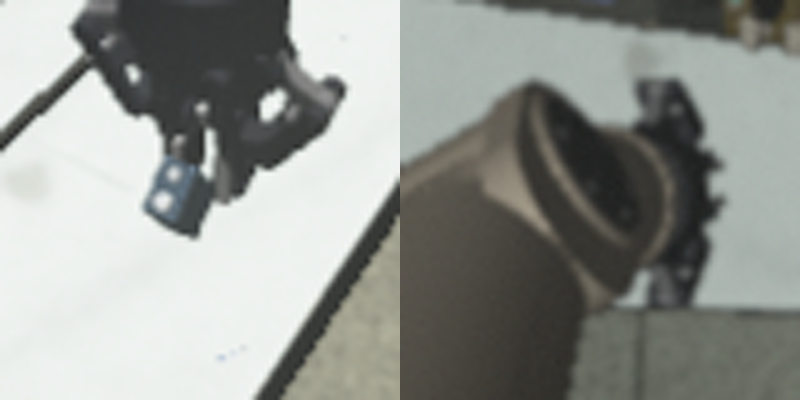

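Fingertips touched the bench (36 N), so I back off at once. Tilt is about 60°, near the balance point. I'll relieve the press while dragging right.

Emit:
{"name": "move_arm", "arguments": {
  "gripper": [0.15, 0.15, 0.15],
  "xyz": [
    [0, 0, -0.2],
    [-0.3, 0, -0.25],
    [-0.8, 0, -0.25]
  ],
  "twist": [0, 0, 0]
}}

```text
t: 17.7
eef_pos: [0.377, 0.2822, 0.0744]
tool_rot: [-0.0, 0.673, 0.739, 0.0]
contact_force: [0.2, 0.5, 1.5]
gripper_width: 0.173
```

```bash
python3 chk.py g25; python3 tilt.py .374 .312|tail -3
```

```text
t 17.7 pos [0.377  0.2822 0.0744] jaw yaw 0.093 z -1.0 q7 -0.46 w 0.173 F [0.18 0.54 1.53]
shift cm [ 8.58 -0.61 -0.15] twist 0.038 R [[-0.09, 1.0, 0.0], [1.0, 0.09, 0.0], [0.0, 0.0, -1.0]]
0.8 [0.3739 0.3078 0.1645 0.9901] 0.192
1.2 [0.3743 0.3094 0.222  1.0123] 0.169
1.5 [0.3742 0.309  0.2669 1.0056] 0.174
```

View pics/g25.png

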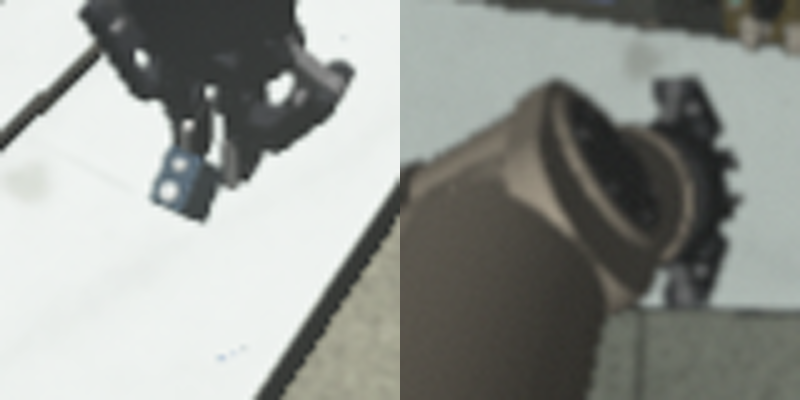

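Tilt is about 58°, just short of the 62° balance point. I'll drag right at about 0.15 m/s and release on the move, so bench friction tips it onto its base.

Emit:
{"name": "move_arm", "arguments": {
  "gripper": [0.15, 0.15, 0.4, 0.4, 0.4],
  "xyz": [
    [-0.7, 0, 0],
    [-2, 0, 0],
    [-3.4, 0, 0],
    [-4.5, 0, 0],
    [-4.5, 0, 0]
  ],
  "twist": [0, 0, 0, 0, 0]
}}

```text
t: 18.32
eef_pos: [0.3808, 0.2332, 0.0741]
tool_rot: [0.0, 0.675, 0.738, -0.001]
contact_force: [0.0, 0.4, -0.5]
gripper_width: 0.398
```

```bash
sed -i 's/280) if/250) if/; s/(150,210)$/(170,210)/' chk.py; python3 chk.py g26; 
```

```text
t 18.32 pos [0.3808 0.2332 0.0741] jaw yaw 0.088 z -1.0 q7 -0.39 w 0.398 F [ 0.03  0.41 -0.49]
shift cm [13.48 -0.6  -0.22] twist 0.033 R [[-0.09, 1.0, -0.0], [1.0, 0.09, -0.0], [-0.0, -0.0, -1.0]]
```

View pics/g26.png

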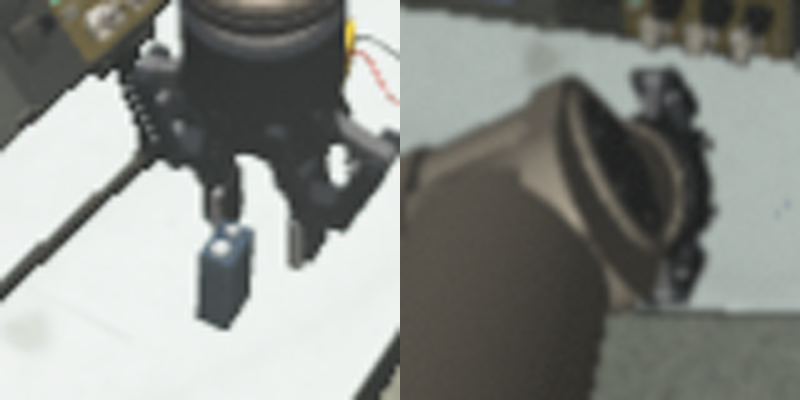

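The battery is standing upright, terminals up (side view (315,305)). I'll raise and move past it to clear the view.

Emit:
{"name": "move_arm", "arguments": {
  "gripper": [0.4, 0.4, 0.4, 0.4, 0.4],
  "xyz": [
    [0, 0, -3.5],
    [0, 0, -7],
    [1, 0, -9],
    [5, 0, -9],
    [9, 0, -9]
  ],
  "twist": [0, 0, 0, 0, 0]
}}

```text
t: 18.83
eef_pos: [0.3736, 0.3276, 0.1663]
tool_rot: [-0.0, 0.675, 0.738, 0.002]
contact_force: [0.3, 0.7, -0.8]
gripper_width: 0.401
```

Emit:
{"name": "move_arm", "arguments": {
  "gripper": [0.4, 0.4, 0.4],
  "xyz": [
    [3, 0, 0],
    [5, 0, 0],
    [5, 0, 0]
  ],
  "twist": [0, 0, 0]
}}

```text
t: 19.08
eef_pos: [0.3665, 0.3827, 0.1647]
tool_rot: [-0.001, 0.671, 0.741, 0.002]
contact_force: [0.3, 0.0, 0.3]
gripper_width: 0.398
```

```bash
python3 chk.py g27;python3 - <<'E'
from fit import *
V=[]
for c in("top","side"):
    r=read_camera(c);m=cut_out("battery",c)
    for k in m[:3]:
        ys,xs=np.nonzero(k["pixels"]);print(c,round(k["p"],2),len(xs),xs.min(),xs.max(),ys.min(),ys.max())
    for s in spot_in("battery",c)[:2]+spot_point("battery",c)[:2]:print(s)
    V.append((r,m))
import pickle;pickle.dump(V,open("v.pkl","wb"))
E
```

```text
t 19.08 pos [0.3665 0.3827 0.1647] jaw yaw 0.1 z -1.0 q7 -0.68 w 0.398 F [0.27 0.03 0.28]
shift cm [-1.57 -0.51  8.86] twist 0.045 R [[-0.1, 1.0, 0.0], [1.0, 0.1, 0.0], [0.0, 0.0, -1.0]]
top 0.53 60 209 219 243 249
{'centre': [0.377, 0.2803, 0.0013], 'p': 0.58}
```

View pics/g27.png

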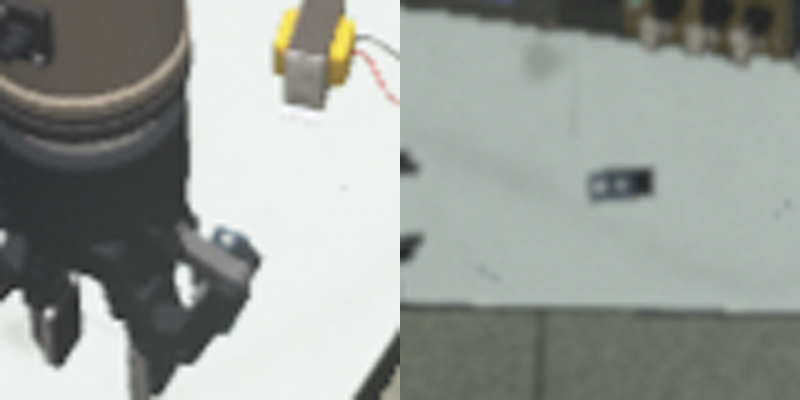

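Top view confirms it is upright: two terminals at about (210,247) and (214,247), with the dark side face to the right. Now I fit its pose.

```bash
python3 - <<'E'
from fit import *
r=read_camera("top")
p=r["pixels"][236:258,200:228].astype(float);g=p.max(2);bg=np.median(g)
w=np.clip((bg-g)/(bg-50),0,1);w[w<.2]=0
print((w*9).astype(int))
h=(w>.5).astype(np.uint8);c=np.argwhere(h)[:,::-1].astype(np.int32);f=np.zeros_like(h);cv2.fillConvexPoly(f,cv2.convexHull(c),1)
o=np.zeros((400,640),np.float32);o[236:258,200:228]=np.maximum(w,f*1.)
print(fit([(r,o)],(.018,.026,0,.045),[.376,.272,0.09]))
o[236:258,200:228]=w
print(fit([(r,o)],(.018,.026,0,.045),[.376,.272,0.09]))
E
```

```text
[[0 0 0 0 0 0 0 0 0 0 0 0 0 0 0 0 0 0 0 0 0 0 0 0 0 0 0 0]
 [0 0 0 0 0 0 0 0 0 0 0 0 0 0 0 0 0 0 0 0 0 0 0 0 0 0 0 0]
 [0 0 0 0 0 0 0 0 0 0 0 0 0 0 0 0 0 0 0 0 0 0 0 0 0 0 0 0]
 [0 0 0 0 0 0 0 0 0 0 0 0 0 0 0 0 0 0 0 0 0 0 0 0 0 0 0 0]
 [0 0 0 0 0 0 0 0 0 0 0 0 0 0 0 0 0 0 0 0 0 0 0 0 0 0 0 0]
 [0 0 0 0 0 0 0 0 0 0 0 0 0 0 0 0 0 0 0 0 0 0 0 0 0 0 0 0]
 [0 0 0 0 0 0 0 0 0 0 0 0 0 0 0 0 0 0 0 0 0 0 0 0 0 0 0 0]
 [0 0 0 0 0 0 0 0 0 0 0 2 2 2 2 2 2 3 3 3 2 0 0 0 0 0 0 0]
 [0 0 0 0 0 0 0 0 2 2 3 4 5 5 5 6 6 7 7 6 4 0 0 0 0 0 0 0]
 [0 0 0 0 0 0 0 1 3 4 5 6 6 6 5 6 7 9 9 8 4 0 0 0 0 0 0 0]
 [0 0 0 0 0 0 0 2 3 3 3 5 6 4 4 5 7 8 9 8 4 0 0 0 0 0 0 0]
 [0 0 0 0 0 0 0 2 3 2 2 4 5 4 4 5 7 8 9 8 4 0 0 0 0 0 0 0]
 [0 0 0 0 0 0 0 2 3 3 3 5 6 5 5 5 6 7 7 6 4 0 0 0 0 0 0 0]
 [0 0 0 0 0 0 0 0 4 4 4 4 4 4 4 4 4 3 2 2 0 0 0 0 0 0 0 0]
 [0 0 0 0 0 0 0 0 2 2 2 1 1 1 0 0 0 0 0 0 0 0 0 0 0 0 0 0]
 [0 0 0 0 0 0 0 0 0 0 0 0 0 0 0 0 0 0 0 0 0 0 0 0 0 0 0 0]
 [0 0 0 0 0 0 0 0 0 0 0 0 0 0 0 0 0 0 0 0 0 0 0 0 0 0 0 0]
 [0 0 0 0 0 0 0 0 0 0 0 0 0 0 0 0 0 0 0 0 0 0 0 0 0 0 0 0]
 [0 0 0 0 0 0 0 0 0 0 0 0 0 0 0 0 0 0 0 0 0 0 0 0 0 0 0 0]
 [0 0 0 0 0 0 0 0 0 0 0 0 0 0 0 0 0 0 0 0 0 0 0 0 0 0 0 0]
 [0 0 0 0 0 0 0 0 0 0 0 0 0 0 0 0 0 0 0 0 0 0 0 0 0 0 0 0]
 [0 0 0 0 0 0 0 0 0 0 0 0 0 0 0 0 0 0 0 0 0 0 0 0 0 0 0 0]]
(array([0.37914996, 0.27728264, 0.19041444]), np.float64(0.15532614290714264))
(array([0.37913004, 0.27757105, 0.13157111]), np.float64(0.6069083213806152))
```

```bash
python3 -c "
from h import *
go(.379,.2775,.14,.13)"
```

```text
t 19.63 pos [0.3684 0.3759 0.1645] jaw yaw 0.091 z -1.0 q7 -0.68 w 0.397 F [0.1  0.35 0.04]
shift cm [-9.9   0.16  2.45] twist -0.039 R [[-0.09, 1.0, -0.0], [1.0, 0.09, 0.0], [0.0, 0.0, -1.0]]
```

Emit:
{"name": "move_arm", "arguments": {
  "gripper": [0.45, 0.45, 0.45, 0.45, 0.45],
  "xyz": [
    [-3, 0, 0],
    [-6.5, 0.1, 1],
    [-9.9, 0.2, 2.4],
    [-9.9, 0.2, 2.4],
    [-9.9, 0.2, 2.4]
  ],
  "twist": [-0.04, -0.04, -0.04, -0.04, -0.04]
}}

```text
t: 20.05
eef_pos: [0.3793, 0.2753, 0.1399]
tool_rot: [0.0, 0.661, 0.751, -0.001]
contact_force: [0.3, 1.0, -0.2]
gripper_width: 0.452
```

```bash
python3 chk.py g28; python3 -c "
from h import *
go(.379,.2775,.084,.13)"
```

```text
t 20.05 pos [0.3793 0.2753 0.1399] jaw yaw 0.128 z -1.0 q7 -0.48 w 0.452 F [ 0.28  1.   -0.22]
shift cm [ 9.31 -0.44  6.37] twist 0.073 R [[-0.13, 0.99, -0.0], [0.99, 0.13, -0.0], [-0.0, -0.0, -1.0]]
t 20.15 pos [0.3796 0.2786 0.1407] jaw yaw 0.132 z -1.0 q7 -0.48 w 0.447 F [-0.5   0.55  0.72]
shift cm [-0.1  -0.07  5.67] twist 0.002 R [[-0.13, 0.99, 0.0], [0.99, 0.13, 0.0], [0.0, 0.0, -1.0]]
```

View pics/g28.png

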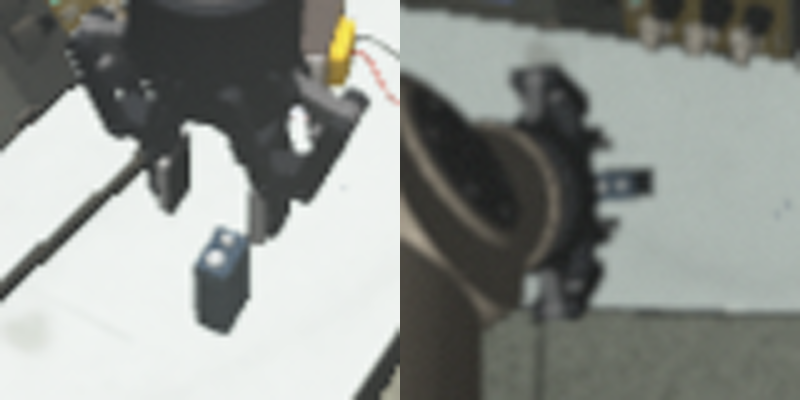

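```bash
python3 - <<'E'
from fit import *
r=read_camera("side")
sub=r["pixels"][290:320,303:325].astype(float).max(2)
w=(sub<190).astype(np.uint8)
n,l,st,ce=cv2.connectedComponentsWithStats(w);i=l[16,10];w=(l==i).astype(np.uint8)
w=cv2.morphologyEx(w,cv2.MORPH_CLOSE,np.ones((3,3)));print(w)
o=np.zeros((400,640),np.float32);o[290:320,303:325]=w
print(fit([(r,o)],(.018,.026,0,.046),[.379,.2775,.1]))
E
```

```text
[[0 0 0 0 0 0 0 0 0 0 0 0 0 0 0 1 1 1 1 1 1 1]
 [0 0 0 0 0 0 0 0 0 0 0 0 0 0 0 1 1 1 1 1 1 1]
 [0 0 0 0 0 0 0 0 0 0 0 0 0 0 0 1 1 1 1 1 1 1]
 [0 0 0 0 0 0 0 0 0 0 0 0 0 0 0 1 1 1 1 1 1 1]
 [0 0 0 0 0 0 0 0 0 0 0 0 0 0 0 1 1 1 1 1 1 1]
 [0 0 0 0 0 0 0 0 0 0 0 1 0 0 0 1 1 1 1 1 1 1]
 [0 0 0 0 0 0 0 0 0 0 1 1 1 1 1 1 1 1 1 1 1 1]
 [0 0 0 0 0 0 0 0 0 1 1 1 1 1 1 1 1 1 1 1 1 1]
 [0 0 0 0 0 0 0 0 0 1 1 1 1 1 1 1 1 1 1 1 1 1]
 [0 0 0 0 0 0 0 0 1 1 1 1 1 1 1 1 1 1 1 0 0 0]
 [0 0 0 0 0 0 0 1 1 1 1 1 1 1 1 1 1 0 0 0 0 0]
 [0 0 0 0 0 0 0 1 1 1 1 1 1 1 1 1 1 0 0 0 0 0]
 [0 0 0 0 0 0 1 1 1 1 1 1 1 1 1 1 1 0 0 0 0 0]
 [0 0 0 0 0 0 1 1 1 1 1 1 1 1 1 1 1 0 0 0 0 0]
 [0 0 0 0 0 1 1 1 1 1 1 1 1 1 1 1 1 0 0 0 0 0]
 [0 0 0 0 0 0 1 1 1 1 1 1 1 1 1 1 1 0 0 0 0 0]
 [0 0 0 0 0 0 1 1 1 1 1 1 1 1 1 1 1 0 0 0 0 0]
 [0 0 0 0 0 0 1 1 1 1 1 1 1 1 1 1 1 0 0 0 0 0]
 [0 0 0 0 0 0 1 1 1 1 1 1 1 1 1 1 1 0 0 0 0 0]
 [0 0 0 0 0 0 1 1 1 1 1 1 1 1 1 1 1 0 0 0 0 0]
 [0 0 0 0 0 0 1 1 1 1 1 1 1 1 1 1 0 0 0 0 0 0]
 [0 0 0 0 0 0 1 1 1 1 1 1 1 1 1 1 0 0 0 0 0 0]
 [0 0 0 0 0 0 1 1 1 1 1 1 1 1 1 0 0 0 0 0 0 0]
 [0 0 0 0 0 0 1 1 1 1 1 1 1 1 1 0 0 0 0 0 0 0]
 [0 0 0 0 0 0 1 1 1 1 1 1 1 1 0 0 0 0 0 0 0 0]
 [0 0 0 0 0 0 0 0 1 1 1 1 1 1 0 0 0 0 0 0 0 0]
 [0 0 0 0 0 0 0 0 0 0 1 1 1 0 0 0 0 0 0 0 0 0]
 [0 0 0 0 0 0 0 0 0 0 0 0 0 0 0 0 0 0 0 0 0 0]
 [0 0 0 0 0 0 0 0 0 0 0 0 0 0 0 0 0 0 0 0 0 0]
 [0 0 0 0 0 0 0 0 0 0 0 0 0 0 0 0 0 0 0 0 0 0]]
(array([0.37724204, 0.27572634, 0.22243933]), np.float64(0.2919921875))
```

Emit:
{"name": "move_arm", "arguments": {
  "gripper": [0.45, 0.45, 0.45, 0.3, 0.1],
  "xyz": [
    [-0.1, -0.1, 2.8],
    [-0.1, -0.1, 5.6],
    [-0.1, -0.1, 5.6],
    [-0.1, -0.1, 5.6],
    [-0.1, -0.1, 5.6]
  ],
  "twist": [-0.02, -0.02, -0.02, -0.02, -0.02],
  "squeeze": 40
}}

```text
t: 20.62
eef_pos: [0.3788, 0.2777, 0.0853]
tool_rot: [-0.0, 0.651, 0.759, 0.0]
contact_force: [-1.1, 0.7, 0.2]
gripper_width: 0.199
```

Emit:
{"name": "move_arm", "arguments": {
  "gripper": [0.1, 0.1, 0.1],
  "xyz": [
    [0, 0, 0],
    [0, 0, 0],
    [0, 0, 0]
  ],
  "twist": [0, 0, 0]
}}

```text
t: 20.87
eef_pos: [0.3789, 0.2773, 0.0854]
tool_rot: [0.0, 0.651, 0.759, 0.001]
contact_force: [-0.0, -0.2, -0.7]
gripper_width: 0.205
```

```bash
python3 chk.py g29
```

```text
t 20.87 pos [0.3789 0.2773 0.0854] jaw yaw 0.152 z -1.0 q7 -0.42 w 0.205 F [-0.01 -0.22 -0.7 ]
shift cm [ 9.1  -0.21  0.95] twist 0.097 R [[-0.15, 0.99, 0.0], [0.99, 0.15, 0.0], [0.0, 0.0, -1.0]]
```

View pics/g29.png

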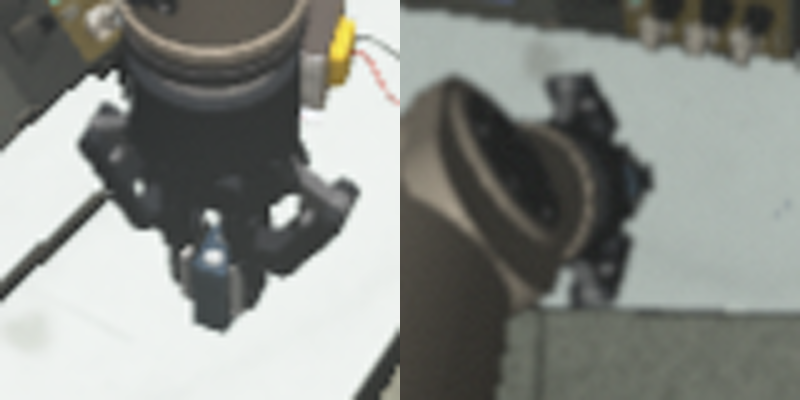

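Gripped (0.205, about 17.5 mm). I'll lift straight up to TCP z ≈ 0.31, so the battery bottom clears even the oscilloscope.

Emit:
{"name": "move_arm", "arguments": {
  "gripper": [0.1, 0.1, 0.1, 0.1, 0.1],
  "xyz": [
    [0, 0, -1.5],
    [0, 0, -4.5],
    [0, 0, -7.5],
    [0, 0, -10.5],
    [0, 0, -12]
  ],
  "twist": [0, 0, 0, 0, 0]
}}

```text
t: 21.38
eef_pos: [0.3794, 0.2773, 0.2077]
tool_rot: [0.0, 0.652, 0.759, 0.002]
contact_force: [0.4, 0.2, -0.4]
gripper_width: 0.195
```

Emit:
{"name": "move_arm", "arguments": {
  "gripper": [0.1, 0.1, 0.1, 0.1, 0.1],
  "xyz": [
    [0, 0, -2],
    [0, 0, -5],
    [0, 0, -8],
    [0, 0, -10.5],
    [0, 0, -10.5]
  ],
  "twist": [0, 0, 0, 0, 0]
}}

```text
t: 21.8
eef_pos: [0.3802, 0.278, 0.3144]
tool_rot: [-0.0, 0.652, 0.759, 0.004]
contact_force: [0.8, 1.0, 0.6]
gripper_width: 0.2
```

```bash
python3 - <<'E'
from h import *
go(.584,-.011,.31,.487)
r=read_camera("side");cv2.imwrite("pics/s3.png",r["pixels"][:,:,::-1])
E
```

```text
t 21.8 pos [0.3802 0.278  0.3144] jaw yaw 0.151 z -1.0 q7 -0.57 w 0.2 F [0.78 1.04 0.64]
shift cm [-31.65  15.78   0.36] twist -0.336 R [[-0.15, 0.99, 0.01], [0.99, 0.15, 0.01], [0.01, 0.01, -1.0]]
```

View pics/s3.png

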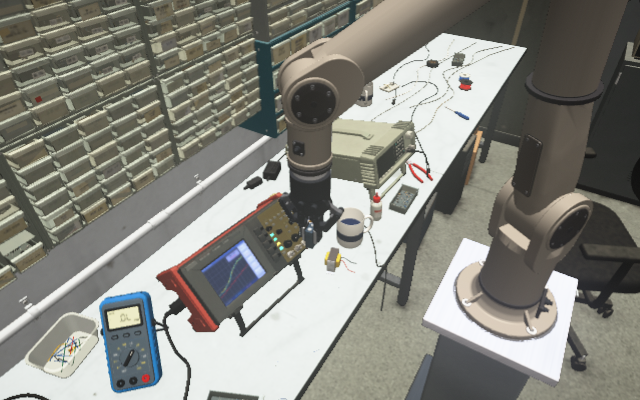

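The battery is held upright at (310,238), and the clutter is undisturbed. Now I carry it across at height.

Emit:
{"name": "move_arm", "arguments": {
  "gripper": [0.1, 0.1, 0.1, 0.1, 0.1],
  "xyz": [
    [-1.5, 0.8, 0],
    [-4.5, 2.3, 0],
    [-7.5, 3.8, 0],
    [-10.5, 5.3, 0],
    [-13.5, 6.8, 0]
  ],
  "twist": [0, 0, 0, 0, 0]
}}

```text
t: 22.27
eef_pos: [0.466, 0.1521, 0.3083]
tool_rot: [-0.0, 0.651, 0.759, -0.001]
contact_force: [0.7, 0.3, -0.3]
gripper_width: 0.201
```

Emit:
{"name": "move_arm", "arguments": {
  "gripper": [0.1, 0.1, 0.1, 0.1, 0.1],
  "xyz": [
    [-3, 1.5, 0],
    [-6, 3, 0],
    [-9, 4.5, 0],
    [-12, 6, 0],
    [-15, 7.5, 0]
  ],
  "twist": [-0.06, -0.12, -0.18, -0.24, -0.3]
}}

```text
t: 22.68
eef_pos: [0.5629, 0.0152, 0.308]
tool_rot: [-0.001, 0.529, 0.848, -0.001]
contact_force: [0.3, 1.5, -0.1]
gripper_width: 0.201
```

Emit:
{"name": "move_arm", "arguments": {
  "gripper": [0.1, 0.1],
  "xyz": [
    [0, 0, 0],
    [0, 0, 0]
  ],
  "twist": [0, 0]
}}

```text
t: 22.85
eef_pos: [0.5628, 0.0144, 0.308]
tool_rot: [-0.0, 0.533, 0.846, -0.001]
contact_force: [-0.1, 0.7, -0.7]
gripper_width: 0.201
```

```bash
python3 - <<'E'
from h import *
go(.584,-.011,.20,.487)
for c in("side","top"):
    r=read_camera(c);cv2.imwrite(f"pics/{c}4.png",r["pixels"][:,:,::-1])
    for n in ("battery","holder_mouth","holder"):
        print(c,n,[(s["centre"],round(s["p"],2)) for s in spot_point(n,c)[:2]])
E
```

```text
t 22.85 pos [0.5628 0.0144 0.308 ] jaw yaw 0.447 z -1.0 q7 0.46 w 0.201 F [-0.05  0.67 -0.7 ]
shift cm [-3.2   0.84 10.8 ] twist -0.04 R [[-0.43, 0.9, -0.0], [0.9, 0.43, -0.0], [-0.0, -0.0, -1.0]]
side battery [([0.562, 0.0185, 0.2249], 0.49)]
side holder_mouth [([0.5831, -0.0089, 0.0414], 0.66), ([0.3929, 0.1172, -0.0026], 0.35)]
side holder [([0.5858, -0.0134, -0.0026], 0.74)]
top battery [([0.5868, -0.0109, 0.0008], 0.47)]
top holder_mouth [([0.5839, -0.0132, 0.0396], 0.61)]
top holder [([0.5861, -0.0095, 0.0008], 0.71), ([0.5852, -0.0124, 0.0402], 0.23)]
```

View pics/side4.png

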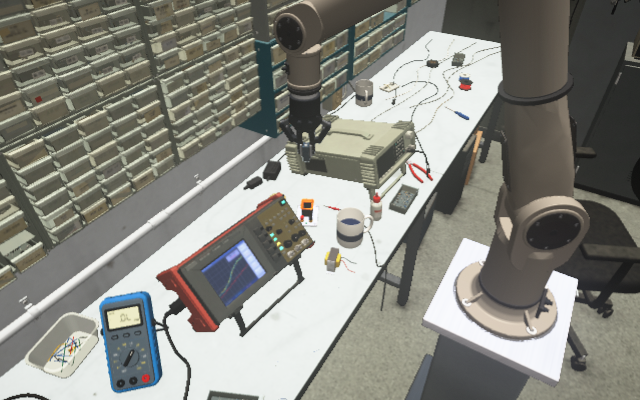

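View pics/top4.png

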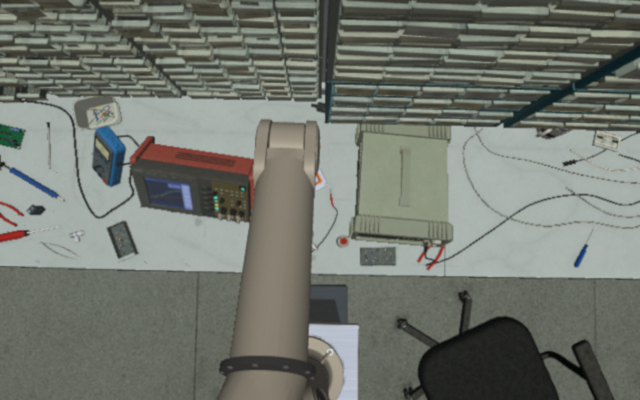

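```bash
python3 - <<'E'
from fit import *
import pickle
D=pickle.load(open("d.pkl","rb"))
r=read_camera("side")
crop(r,285,130,50,100,6,"pics/s5.png")
p=cv2.cvtColor(r["pixels"],cv2.COLOR_RGB2HSV)
o=((p[...,0]<22)&(p[...,1]>120)&(p[...,2]>110)).astype(np.uint8);k=np.zeros_like(o);k[192:228,295:320]=1;o*=k
n,l,st,ce=cv2.connectedComponentsWithStats(o);i=1+np.argmax(st[1:,4]);print(st[i])
c=np.argwhere(l==i)[:,::-1].astype(np.int32);f=np.zeros_like(o);cv2.fillConvexPoly(f,cv2.convexHull(c),1);f=f.astype(np.float32)
t=D["top"];q=cv2.cvtColor(t["pixels"],cv2.COLOR_RGB2HSV)
ot=((q[...,0]<22)&(q[...,1]>90)&(q[...,2]>120)).astype(np.uint8);k[:]=0;k[165:200,302:335]=1;ot*=k
n,l,st,ce=cv2.connectedComponentsWithStats(ot);i=1+np.argmax(st[1:,4]);print(st[i])
c=np.argwhere(l==i)[:,::-1].astype(np.int32);ft=np.zeros_like(ot);cv2.fillConvexPoly(ft,cv2.convexHull(c),1);ft=ft.astype(np.float32)
for zb in(.040,.034,.030):
    d=(.036,.044,zb,.042)
    print(zb,fit([(r,f)],d,[.584,-.011,.48]),fit([(t,ft)],d,[.584,-.011,.48]))
h=D["toph"][0]["pixels"].astype(np.float32)
# battery
m=cut_out("battery","side");
for x in m[:2]:
    ys,xs=np.nonzero(x["pixels"]);print(x["p"],len(xs),xs.min(),xs.max(),ys.min(),ys.max())
E
```

```text
[301 199  13  11  95]
[304 171  18  17 102]
0.04 (array([ 0.58111711, -0.01115118,  0.48253497]), np.float64(0.0824074074625969)) (array([ 0.58416733, -0.01219366,  0.51124099]), np.float64(0.08419688791036606))
0.034 (array([ 0.5838387 , -0.0153181 ,  0.51077406]), np.float64(0.12361110746860504)) (array([ 0.58446044, -0.01204246,  0.52617233]), np.float64(0.08581606298685074))
0.03 (array([ 0.58607003, -0.01892284,  0.50629409]), np.float64(0.20879629254341125)) (array([ 0.58471401, -0.0120271 ,  0.53699132]), np.float64(0.08775907009840012))
0.44 132 301 308 142 161
```

View pics/s5.png

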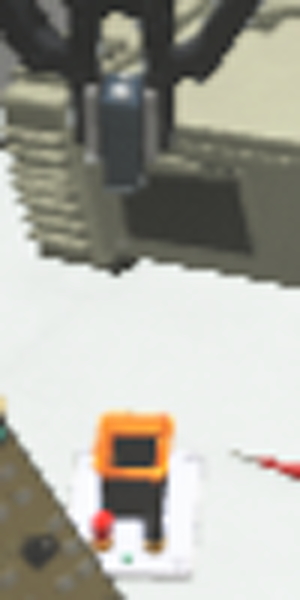

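```bash
cat > bo.py <<'E'
from fit import *
o=get_obs();T=o["eef_pos"];w=o["tool_rot"];R=Ro.from_quat([w[1],w[2],w[3],w[0]]).as_matrix();a=np.arctan2(R[1,1],R[0,1])
r=read_camera("side");z=T[2]-.0854
m=cut_out("battery","side")
for n in range(3):
  if not m: r=read_camera("side");m=cut_out("battery","side")
ms=m[0]["pixels"].astype(np.float32)
f=lambda p:np.abs(sil(r,boxpts(p[0],p[1],a,.018,.026,z+p[2],z+p[2]+.047))-ms).sum()/ms.sum()
s0=np.array([T[0],T[1],0]);q=minimize(f,s0,method="Nelder-Mead",options=dict(initial_simplex=np.vstack([s0]+[s0+d for d in np.diag([.008,.008,.006])])))
print("TCP",T,"yaw",a,"fit",q.x.round(4),round(q.fun,3))
# with x across jaws fixed by the grip: only along pad and z
g=lambda p:f([T[0]+R[0,0]*p[0],T[1]+R[1,0]*p[0],p[1]])
q=minimize(g,[0,0],method="Nelder-Mead",options=dict(initial_simplex=[[0,0],[.006,0],[0,.005]]));print("along tool x",q.x.round(4),round(q.fun,3))
print([(s["centre"],s["p"]) for s in spot_point("battery","side")[:1]])
E
python3 bo.py
```

```text
TCP [0.56279005 0.01732139 0.30947024] yaw 0.4528722588952059 fit [0.5625 0.018  0.0011] 0.316
along tool x [0.0053 0.0029] 0.324
[([0.5588, 0.0215, 0.2266], 0.58)]
```

```bash
python3 -c "
from h import *
go(.5843,-.0145,.17,.49)"
```

```text
t 23.6 pos [0.5629 0.0168 0.3094] jaw yaw 0.452 z -1.0 q7 0.46 w 0.203 F [ 0.62  0.19 -0.86]
shift cm [-3.75  0.55 13.94] twist -0.038 R [[-0.44, 0.9, 0.0], [0.9, 0.44, 0.0], [-0.0, 0.0, -1.0]]
```

Emit:
{"name": "move_arm", "arguments": {
  "gripper": [0.1, 0.1, 0.1, 0.1, 0.1],
  "xyz": [
    [-1.5, 0.2, 1],
    [-3, 0.4, 3],
    [-3.7, 0.6, 6],
    [-3.7, 0.6, 9],
    [-3.7, 0.6, 11.5]
  ],
  "twist": [-0.02, -0.04, -0.04, -0.04, -0.04]
}}

```text
t: 24.02
eef_pos: [0.5843, -0.0146, 0.1927]
tool_rot: [-0.0, 0.514, 0.858, -0.0]
contact_force: [-0.2, -0.1, 0.2]
gripper_width: 0.205
```

Emit:
{"name": "move_arm", "arguments": {
  "gripper": [0.1, 0.1, 0.1],
  "xyz": [
    [0, 0, 1.2],
    [0, 0, 2.2],
    [0, 0, 2.2]
  ],
  "twist": [0, 0, 0]
}}

```text
t: 24.27
eef_pos: [0.5839, -0.0138, 0.171]
tool_rot: [-0.001, 0.514, 0.858, -0.001]
contact_force: [-1.1, 1.2, 0.6]
gripper_width: 0.203
```

```bash
python3 bo.py; python3 -c "
from h import *
r=read_camera('side');crop(r,280,150,60,90,6.6,'pics/s6.png')
go(.5843,-.0145,.1424,.49)
"
```

```text
TCP [ 0.58386802 -0.01376619  0.17103041] yaw 0.4921691164316469 fit [ 0.5858 -0.0142  0.0027] 0.247
along tool x [-0.0021  0.0042] 0.273
[([0.5839, -0.0118, 0.0907], 0.67)]
t 24.57 pos [ 0.5853 -0.0138  0.1737] jaw yaw 0.492 z -1.0 q7 0.66 w 0.201 F [-0.16  1.16 -1.46]
shift cm [-0.01 -0.12  3.13] twist 0.002 R [[-0.47, 0.88, 0.0], [0.88, 0.47, 0.0], [-0.0, 0.0, -1.0]]
```

View pics/s6.png

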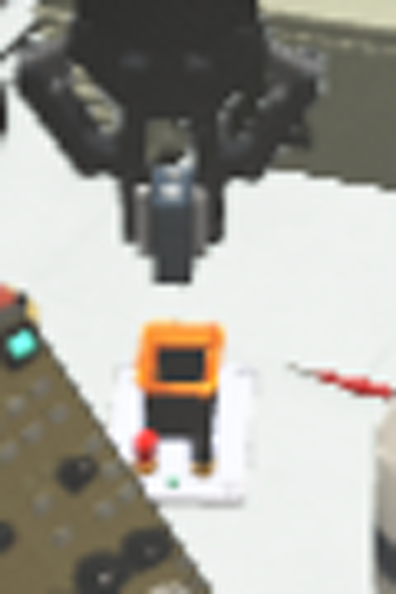

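Emit:
{"name": "move_arm", "arguments": {
  "gripper": [0.1, 0.1, 0.1, 0.1],
  "xyz": [
    [0, 0, 1],
    [0, 0, 2],
    [0, 0, 2.5],
    [0, 0, 2.5]
  ],
  "twist": [0, 0, 0, 0]
}}

```text
t: 24.9
eef_pos: [0.5834, -0.0138, 0.1455]
tool_rot: [-0.001, 0.514, 0.858, -0.001]
contact_force: [-0.3, -0.1, -1.0]
gripper_width: 0.204
```

```bash
cat > fin.py <<'E'
from fit import *
import sys
Z=[]
for i in range(4):
    r=read_camera("side");o=get_obs();Z.append(o["eef_pos"])
print(np.array(Z).round(4).tolist());T=np.mean(Z,0)
w=o["tool_rot"];R=Ro.from_quat([w[1],w[2],w[3],w[0]]).as_matrix();a=np.arctan2(R[1,1],R[0,1]);print("mean",T.round(4),a.round(3),o["contact_force"].round(1))
p=cv2.resize(r["pixels"][165:235,285:335,::-1],None,fx=8,fy=8,interpolation=cv2.INTER_CUBIC)
def dr(P,col):
    u=(proj(r,P)-[285,165]+.5)*8;
    for i in range(len(u)):
        for j in range(i):
            if bin(i^j).count("1")==1:cv2.line(p,tuple(u[i].astype(int)),tuple(u[j].astype(int)),col,1)
q=p.copy()
dr(boxpts(T[0],T[1],a,.018,.026,T[2]-.0854,T[2]-.0854+.045),(0,255,0))
dr(boxpts(.583,-.0118,.49,.036,.044,.0419,.042),(255,0,255))
cv2.imwrite("pics/%s.png"%sys.argv[1],np.hstack([q,p])[:560])
E
python3 fin.py f1; python3 bo.py
```

```text
[[0.5838, -0.0139, 0.1462], [0.5842, -0.014, 0.1468], [0.5845, -0.014, 0.1472], [0.5846, -0.014, 0.1474]]
mean [ 0.5843 -0.014   0.1469] 0.492 [-0.3 -0.5  0.1]
TCP [ 0.58463011 -0.01398794  0.14744567] yaw 0.49186554992511916 fit [ 5.853e-01 -1.310e-02  5.000e-04] 0.136
along tool x [0.0007 0.0004] 0.175
[([0.5804, -0.0114, 0.0631], 0.51)]
```

View pics/f1.png

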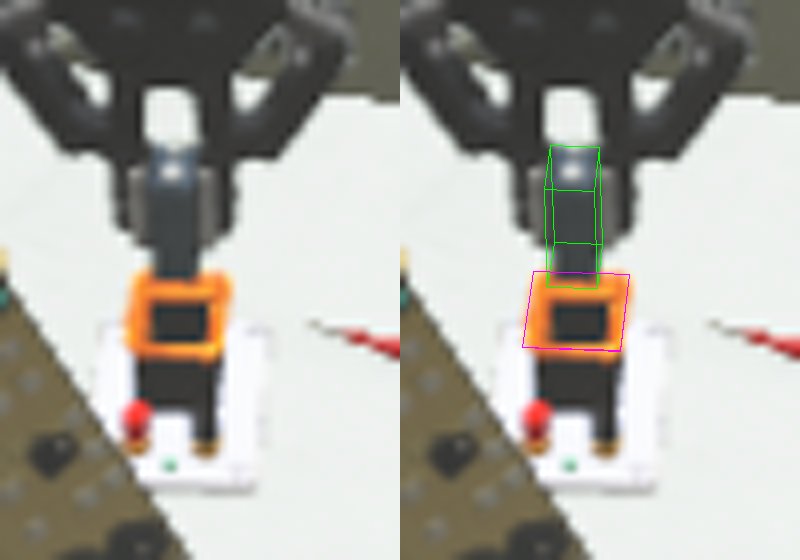

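```bash
python3 - <<'E'
from fit import *
r=read_camera("side");T=get_obs()["eef_pos"];print(T)
print(r["pixels"][180:212,302:312,0])
print(r["pixels"][180:212,304:310,2])
print(proj(r,boxpts(T[0],T[1],.492,.018,.026,T[2]-.0854,T[2]-.0854+.045)).round(1))
E
```

```text
[ 0.58464788 -0.01392727  0.14766215]
[[ 76 207 235 235 235 235 232 153  55  56]
 [ 63 181 230 236 236 235 236 169  67  56]
 [ 56 116 176 210 227 223 217 155  74  56]
 [ 58  72 104 147 200 178 139 100  66  57]
 [ 59  67  84 102 130 116  95  78  63  60]
 [112  87  91 133 168 150 107  81  64  59]
 [130  94  88 160 211 170 104 127 147 101]
 [104  93  93 115 140 117  93 101 122  98]
 [ 93  78  75  73  75  75  76  78 104  92]
 [ 94  73  71  72  72  70  69  77 103  93]
 [ 94  73  68  69  69  68  67  70 102  93]
 [ 94  71  66  66  65  66  67  67 100  95]
 [ 94  73  67  66  65  66  66  67 101  94]
 [101  75  65  66  67  66  67  68 102  95]
 [104  75  66  66  67  66  68  70 102 118]
 [104  75  66  66  65  67  67  70 103 133]
 [225 157  77  66  65  66  67  82 163 217]
 [238 177  80  66  66  66  66  89 207 236]
 [245 194  80  65  66  66  67 119 229 244]
 [251 222 111  65  66  66  67 145 243 251]
 [251 248 232 213 214 214 214 241 251 252]
 [250 250 249 249 250 250 250 252 252 250]
 [249 217 166 168 172 172 172 171 171 205]
 [247 188  70  58  58  58  58  58  59 217]
 [246 182  60  58  59  57  58 
[... 600 characters left out ...]
73  72  70]
 [ 70  70  70  71  72  68]
 [ 72  69  70  69  70  67]
 [ 69  70  70  70  71  68]
 [ 69  71  71  71  72  70]
 [ 69  70  69  72  71  71]
 [ 82  70  69  70  70  84]
 [ 85  69  70  70  70  94]
 [ 85  68  70  70  70 123]
 [ 72  69  68  69  71  86]
 [ 60  62  63  64  64  61]
 [ 57  58  60  60  59  60]
 [ 55  56  56  57  57  56]
 [ 55  55  55  56  55  56]
 [ 55  56  56  56  56  56]
 [ 56  55  55  56  56  55]
 [ 58  56  55  56  56  55]
 [ 55  56  56  55  56  56]
 [ 55  59  62  63  64  64]
 [ 60  60  60  62  62  64]
 [ 57  56  57  57  58  59]
 [ 56  56  57  57  56  57]]
[[309.7 194.8]
 [309.4 182.7]
 [309.  200.4]
 [308.7 188.2]
 [303.6 194.6]
 [303.2 182.5]
 [302.9 200.2]
 [302.4 188. ]]
```

Emit:
{"name": "move_arm", "arguments": {
  "gripper": [0.1, 0.1, 0.1, 0.1],
  "xyz": [
    [0.1, 0, 0.2],
    [0.2, 0, 0.5],
    [0.2, 0, 0.5],
    [0.2, 0, 0.5]
  ],
  "twist": [0, 0, 0, 0]
}}

```text
t: 25.63
eef_pos: [0.5833, -0.012, 0.1421]
tool_rot: [-0.0, 0.514, 0.858, -0.0]
contact_force: [0.5, 0.2, -0.2]
gripper_width: 0.201
```

Emit:
{"name": "move_arm", "arguments": {
  "gripper": [0.1, 0.1, 0.1, 0.1],
  "xyz": [
    [0, 0, 0],
    [0, 0, 0],
    [0, 0, 0],
    [0, 0, 0]
  ],
  "twist": [0, 0, 0, 0]
}}

```text
t: 25.97
eef_pos: [0.5836, -0.0122, 0.1424]
tool_rot: [0.0, 0.514, 0.858, 0.0]
contact_force: [-0.0, 0.3, -0.4]
gripper_width: 0.2
```

```bash
sed -i 's/.583,-.0118,.49,.036,.044,.0419/.5835,-.0122,.49,.036,.044,.039/' fin.py; python3 fin.py f2; python3 bo.py; python3 -c "
from h import *
for c in('side','top'):
    r=read_camera(c);cv2.imwrite('pics/%s9.png'%c,r['pixels'][:,:,::-1])
    for n in('mug','dropper_bottle','transformer'): print(c,n,[(s['centre'],round(s['p'],2)) for s in spot_point(n,c)[:1]])"
```

```text
[[0.5836, -0.0121, 0.1425], [0.5836, -0.0122, 0.1424], [0.5836, -0.0122, 0.1424], [0.5836, -0.0121, 0.1424]]
mean [ 0.5836 -0.0122  0.1424] 0.492 [-1.1  0.4 -0.4]
TCP [ 0.58355648 -0.01213764  0.14240709] yaw 0.49195350373712976 fit [ 5.827e-01 -1.020e-02 -2.000e-04] 0.253
along tool x [0.0016 0.0014] 0.256
[]
side mug [([0.4147, 0.0064, 0.0008], 0.74)]
side dropper_bottle [([0.4025, -0.104, 0.0027], 0.76)]
side transformer [([0.394, 0.1194, 0.0019], 0.67)]
top mug [([0.4099, 0.0111, 0.0008], 0.54)]
top dropper_bottle [([0.4008, -0.1075, -0.0032], 0.66)]
top transformer []
```

View pics/f2.png

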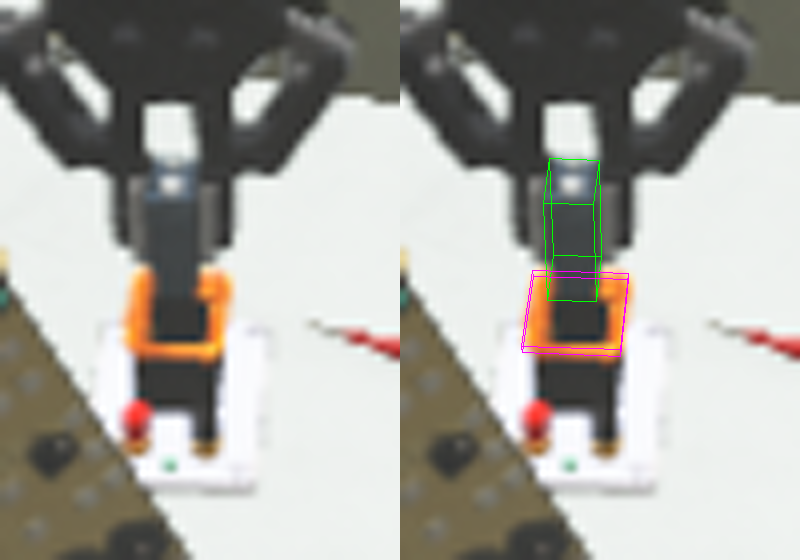

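View pics/side9.png

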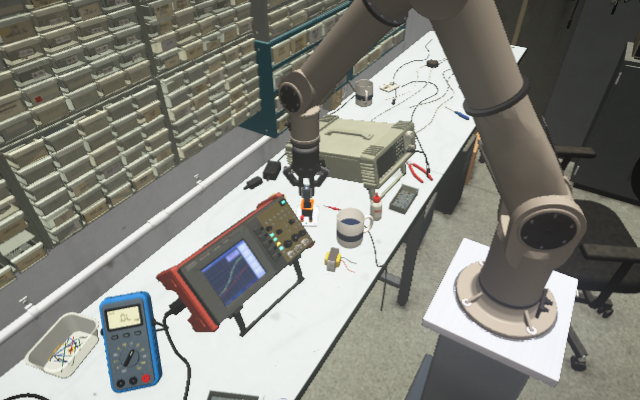

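Emit:
{"name": "move_arm", "arguments": {
  "gripper": [0.1, 0.1, 0.1, 0.1, 0.1],
  "xyz": [
    [0.05, -0.1, 0],
    [0.05, -0.1, 0],
    [0.05, -0.1, 0],
    [0.05, -0.1, 0],
    [0.05, -0.1, 0]
  ],
  "twist": [0, 0, 0, 0, 0]
}}

```text
t: 27.13
eef_pos: [0.5824, -0.0122, 0.1424]
tool_rot: [0.0, 0.514, 0.858, 0.0]
contact_force: [-0.1, 0.4, -0.4]
gripper_width: 0.205
```

```bash
python3 fin.py f3; python3 -c "
from station import *
o=get_obs();print(o['t'],o['joint_vel'].round(3),o['gripper_width']);print(hand_in())"
```

```text
[[0.5824, -0.0122, 0.1424], [0.5824, -0.0122, 0.1424], [0.5824, -0.0122, 0.1424], [0.5824, -0.0122, 0.1424]]
mean [ 0.5824 -0.0122  0.1424] 0.492 [-0.3 -0.8 -0.2]
27.3333 [ 0.002 -0.     0.001  0.    -0.001  0.     0.001] 0.20356630485374638
the job is handed in; nothing more can be done
None
```

View pics/f3.png

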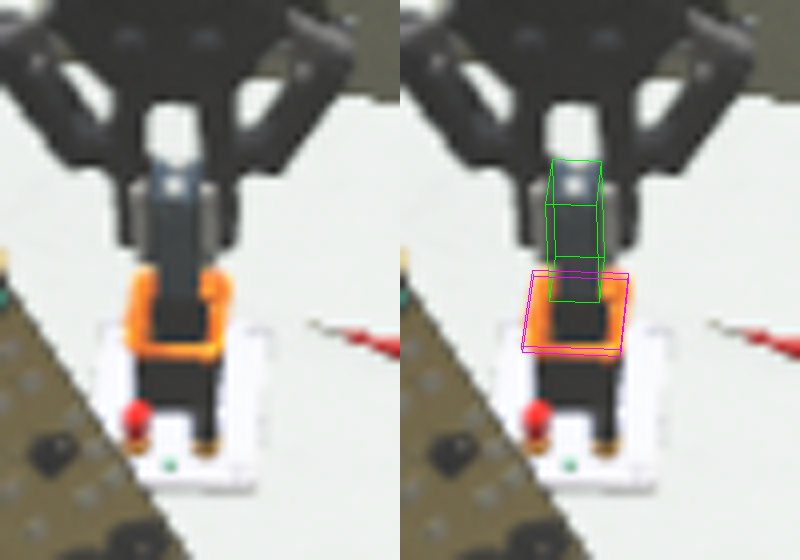

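The battery is held upright over the holder's pocket, still gripped and motionless. I handed the job in at t = 27.3 s of the 67 s allowed.

**What I did**
- **Standing it up:** Several tries at lifting it by the terminal end failed, and it dropped flat about 10–15 mm twice. I then pinched the top corner at its bottom end, pressed and dragged it to about 58°, and released it on the move. It settled upright with terminals up, which both cameras confirmed.
- **Carrying it:** I gripped it again from above and lifted until its bottom was about 225 mm up, higher than the oscilloscope. Then I carried it across and lowered it over the pocket.

**Last checks**
- **Position:** The tool is at (0.582, -0.012), against a pocket mouth measured at about (0.583, -0.012).
- **Turn:** The battery is at 0.492 rad and the holder at about 0.49 rad.
- **Height:** The bottom is at about 57 mm, so roughly 15 mm above the rim.
- **Stillness:** Joint speeds are about zero, contact force is at noise level, and the grip is steady.
- **Clutter:** The mug and bottle (both cameras) and the transformer (side camera only) read within 5 mm of where they started. I did not re-measure the flux tin, cutters or tray.

**Doubts**
- **Measurements disagree:** My estimates of where the battery sits along the pads differ by about 2–4 mm. The side picture could also mean it sits about 2 mm higher.
- **Side view only:** The arm hid the battery from the top camera over the holder, so the final alignment was checked only from the side.
- **Fingertip press:** While tipping the battery, the fingertips briefly pressed the bench with about 36 N. I backed off at once.

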